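# Load the star jig and switch the engraver on at its push-to-turn isolator

### The arm

A 6-joint arm with a two-finger parallel gripper is mounted at the origin on the work surface. World frame = base frame: x ahead of the robot, y to its left, z up, the work surface at z = 0. Lengths are in m, angles in degrees, forces in N, time in s.
With the tool pointing down it reaches from about 0.35 to 0.975 m from the base axis. Payload 17.4 kg.
Tool frame: the origin (TCP) lies on the centre line of the jaws, within the pads' length; the fingertips stand 14 mm ahead of it and the grasp point (between the pads) lies 5 mm behind it; z points along the fingers, y is the direction in which the jaws open and shut (so a half turn about z gives the same grasp; the last joint's range is limited). The gripper opens to 85 mm and grips with 20 to 120 N. Pads are 22 mm wide; open, the fingers measure 114 mm over their backs; the gripper's body (76 mm by 85 mm) begins 54 mm behind the grasp point. The pads swing forward as they close: fully open they stand 13 mm farther back than shut.
Start: joints at [69.053, 6.646, 82.598, -0, 90.757, -2.166], TCP at [0.217, 0.639, 0.245] pointing down, gripper open.
Joint ranges: [-162.19, 162.19], [-47.58, 125.68], [4.15, 143.07], [-65.23, 245.23], [0.69, 171.88], [-170.13, 170.13]. Speed limits (degrees/s): [108.29, 108.29, 127.2, 180, 180, 180].

### API

Orientations are given as [roll, pitch, yaw] about the fixed x, y, z axes, in that order (R = Rz(yaw) Ry(pitch) Rx(roll)).
In Python, from rig import state, cams, job gives the robot as it stands.
- The arm moves only by the tool step_arm, never from a script. Its argument "series" is a list of rows, each an object with "delta_pos": the shift along the tool's x, y, z in mm, a list of three; "delta_rot": the turn, a rotation vector about the tool's x, y, z in rad, a list of three; "hand": the gripper's target within -1 to 1 (shut at 1, half-way at 0, fully open at -1). In form: [{"delta_pos": [dx, dy, dz], "delta_rot": [ax, ay, az], "hand": hand}, ...]. A call has 1 to 8 rows; each row shifts and turns the commanded pose from where the row before left it, along the tool's axes as they then stand; what a row does not reach is not made up. A row lasts 1/10 s, in which the tool goes at most 50 mm and 8.59 degrees, less where a joint would pass 70% of its speed; a pose out of reach is approached as far as the arm can. A call with a gripper value outside its range is refused whole. The fingers move at their own pace and stop on an object; "grip_force" is the grip in N (left out, the last holds). Time passes only in rows, so rows that do not move let the fingers close. It gives the time, the measured TCP pose, the force and the opening at its end, in the units of the state.
- state(): the state, without advancing time (a new reading comes with each control period).
- cams.get_image(name): name is "side" or "top"; returns a dict with "frame" (480x640x3 uint8, red, green, blue), "vfov" (degrees; the focal length in pixels is half the picture's height over the tangent of half this angle, whatever the lens; pixels are square), "cx", "cy" (the principal point, pixels), "R" (3x3) and "t" (3): a world point X has camera coordinates R X + t. Camera axes: x right, y down, z forward; pixel columns grow to the right and rows downward; lengths in m; the calibration is good to about 2 mm. A picture is of the moment at which its call begins. There is no depth.
- job.finish_job(): hands the job in, once; it reports no verdict.
The state is a dict: "t": time; "joint_pos": joint angles; "qd": joint speeds; "joint_torque": joint torques, N m; "ee_pos": TCP position; "tool_rot": TCP orientation; "wrist_force": force on the tool from outside, world axes, zero at the start; "wrist_torque": the same for the moment, N m; "opening": finger opening in m.
Only numpy, scipy, OpenCV 4.12 (cv2) and the standard library are available. Lean on these libraries where they do the work, as an engineer would, in place of code of your own. Each camera call takes 0.05 s, during which the arm holds its last target.

### The job

Get the engraver ready for the next batch of stars: while it is still switched off, take the star jig by its handle, lower it gently over the two locating pins until it lies flat on the honeycomb bed, and let go of it. Then switch the machine on at its isolator: push the rotary handle in until you feel its stop and, keeping it pushed in, turn it a quarter turn clockwise as far as it goes, without forcing its latch or its stop, then let go so that it springs back out and latches. Leave the tape and the glue bottle where they are.

Things in the scene. Friction and masses are not known exactly. Their poses are not given: they have to be found in the camera images.
- jig_grip (a point): Star jig: brown board 200 x 110 x 9 mm with six wooden star blanks let in, lying flat on the table, 0.17-0.35 kg. This point: centre of its wooden bridge handle, 42 mm above the board's underside, over the board's centre. Handle bar 100 mm long (x), 18 wide (y), 16 high, flat-sided. x along the 200 mm side, z up.
- jig_hole (a point): One of the jig's two 12.5 mm through holes (this one at x = +80, y = 0 from the handle's centre, at the underside; the other at x = -80). The jig fits on the pins either way round.
- bed_mid (a point): On the engraver's dark honeycomb bed (32 mm above the table), midway between its two locating pins. x runs along the line of the pins, z up. With the jig seated flat, jig_grip is 42 mm straight above this point. The bed is empty but for the pins.
- pin_near (a point): Tip of the locating pin at x = -80 mm from bed_mid: upright steel pin, 10 mm diameter, 28 mm tall above the bed, the top 9 mm tapered to a bullet nose 3 mm wide.
- pin_far (a point): Tip of the other, equal pin, at x = +80 mm from bed_mid (160 mm between the pins).
- engraver: Low open aluminium frame, fixed, 350 mm (x) by 340 mm (y), rails 52 mm high; origin under its centre; bed_mid is 30 mm to +y of it. Parked at its -y end is the fixed gantry: a beam along x, centred at y = -118, 125 mm high, with a black laser head at x = -90, reaching in to y = -62, 145 mm high. A controller box on the +y rail is 80 mm high.
- isolator: Grey switch enclosure, fixed; origin under its centre, front to -x, z up. 170 mm deep (x), 140 wide (y); its cover slopes 25 degrees, 45 mm high in front (-x), 124 mm at the back (+x). In the middle of the slope sits a black rotary handle, off when its pointer is to +y (left), on when it points up the slope (+x); white marks there.
- handle_mid (a point): Rotary handle: skirt disc 100 mm diameter, its face 27 mm off the cover, with an upstanding bar across it, 18 mm wide, 30 tall above the skirt, reaching 58 mm from the axis at the pointer end (white line), 46 mm at the other. This point: on the axis at the skirt face, moving with it. z out along the axis, x to the pointer end. The skirt is bare beside the bar.
- isolator_handle (a joint): Handle turn, rad: 0 off, 1.571 on (hard stops at both), growing clockwise seen from outside. Latched at both ends while out (some 0.05 rad of play); turns only while pushed in deep enough. Friction about 0.15 N m. Let go between the ends it stays there, held in by the latch; at an end it springs out.
- isolator_push (a joint): How far the handle is pushed in along its axis, m; 0 is out. Depth of the latch differs from unit to unit: the handle is free to turn once 4 to 13 mm in, and meets a hard stop 2 mm further (6 to 15 mm in). A spring resists with about 5 N at first, 10 N at 15 mm; pressing off the axis does not bind. Over 25 N on the inner stop (some 30 N press), or over 1 N m against the latch, harms it.
- tape: Bystander: brown roll of wide tape lying flat, 92 mm diameter, 48 mm high, beyond the work on the right; origin under its centre.
- glue: Bystander: white glue bottle, 60 mm diameter, 150 mm tall, standing beyond the work on the left; origin under its centre.

How it is judged:
By the outcome, as a careful person would: the job done as asked, in the order asked, and still so for the second after the job is handed in, with the robot touching nothing.
It also fails if it takes over 61 s, if anything falls off the work surface, if the arm or the gripper's body presses on something with over 40 N, if the wrist force passes 120 N, or if a joint passes its speed limit or range.

## Working session

There is one attempt and no reset: what is moved stays moved. The work goes in short steps, Python scripts to look and compute and a tool call to move; the robot and the scene stay as the last step left them, time stands still between calls to the robot, and variables do not carry over. Pictures are saved under pics/ and viewed, and the job is handed in when it is done.

Besides the shell and the picture viewer there is one more tool, called after "Request:" as name(argument=value, ...), one argument or row to a line, values as JSON. step_arm: Moves the arm, as the interface text tells. Its arguments: {"type":"object","properties":{"series":{"type":"array"},"grip_force":{"type":"number"}},"required":["series"]}

```bash
ls; mkdir -p pics; python3 - <<'E'
from rig import state,cams
import cv2
print(state())
for n in("side","top"):
    d=cams.get_image(n); cv2.imwrite(f"pics/{n}0.png",d["frame"][:,:,::-1]); print(n,d["vfov"],d["cx"],d["cy"],d["R"],d["t"], [k for k in d])
E
```

```text
pics
{'t': 0.0, 'joint_pos': array([ 6.90531460e+01,  6.67406074e+00,  8.26363316e+01, -1.03411342e-03,
        9.07558129e+01, -2.16480341e+00]), 'qd': array([ 0.0332837 , -0.04290687,  0.02236995,  0.10916868, -0.05438209,
        0.0692611 ]), 'joint_torque': array([-3.03423978e-03, -7.31964612e+01, -6.32508588e+01, -2.37097111e-04,
        6.02296670e-03,  3.73819478e-05]), 'ee_pos': array([0.21726875, 0.63889187, 0.24455657]), 'tool_rot': array([-1.79933803e+02, -1.46753448e-03,  1.61217936e+02]), 'wrist_force': array([-0.00810714, -0.52882763,  0.17692786]), 'wrist_torque': array([0.04230874, 0.01600347, 0.00460929]), 'opening': 0.08519142924651336}
side 54.193971932752426 325.0618107724156 238.90968786055984 [[ 0.96128717 -0.27552223  0.00380521]
 [-0.18159044 -0.6438283  -0.74331019]
 [ 0.20724839  0.71384356 -0.66893608]] [-0.58995931  0.16589531  1.09475917] ['frame', 'vfov', 'cx', 'cy', 'R', 't']
top 52.586820270081304 318.2062954418665 239.26571817945307 [[ 0.01365968 -0.99972684  0.01896485]
 [-0.9817333  -0.01700865 -0.18950046]
 [ 0.18977126 -0.01602991 -0.98169746]] [-0.01606049  0.59860181  0.97901509] ['frame', 'vfov', 'cx', 'cy', 'R', 't']
```

View pics/side0.png

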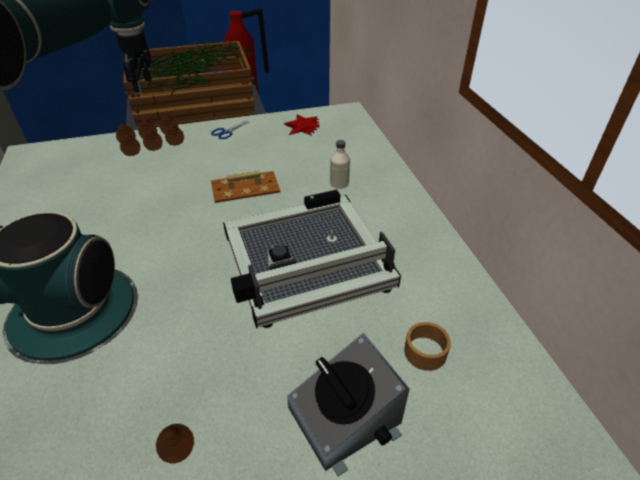

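View pics/top0.png

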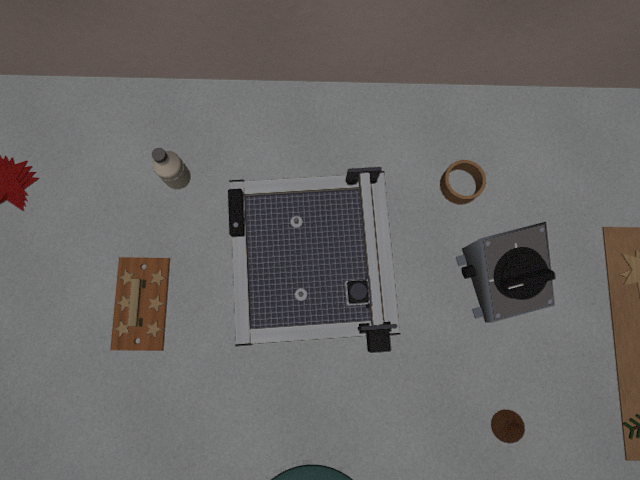

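```bash
python3 - <<'E'
import cv2
t=cv2.imread("pics/top0.png"); s=cv2.imread("pics/side0.png")
def c(im,x0,y0,x1,y1,k,n): cv2.imwrite(f"pics/{n}.png",cv2.resize(im[y0:y1,x0:x1],None,fx=k,fy=k,interpolation=cv2.INTER_CUBIC))
c(t,440,210,580,340,5,"t_iso"); c(t,90,240,190,360,5,"t_jig"); c(t,220,160,410,360,3.,"t_eng"); c(s,200,160,410,340,3.8,"s_eng"); c(s,270,320,420,480,3.6,"s_iso")
E
```

```text
(no output)
```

View pics/t_iso.png

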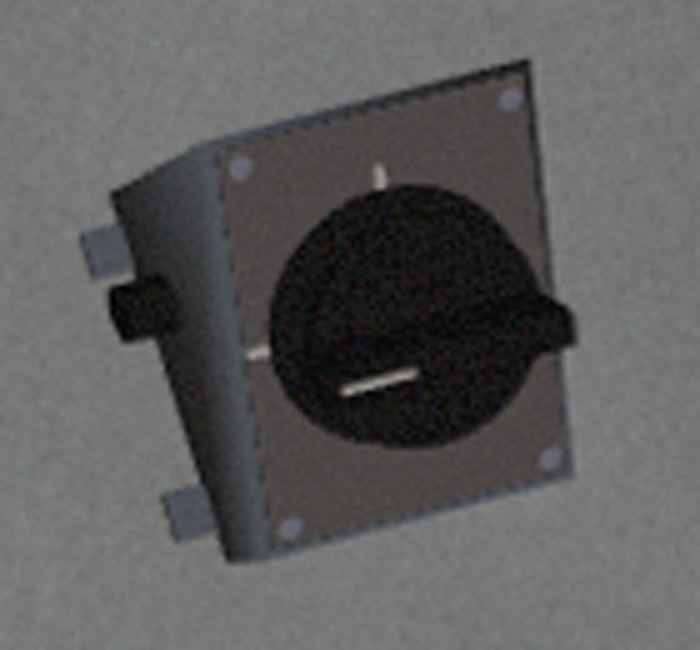

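View pics/t_jig.png

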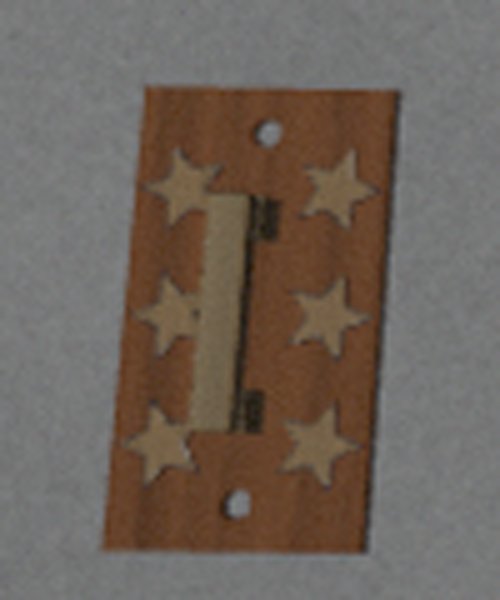

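View pics/t_eng.png

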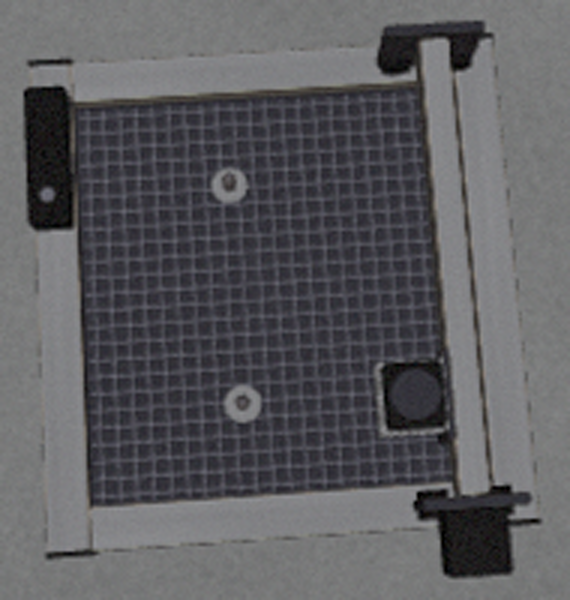

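View pics/s_eng.png

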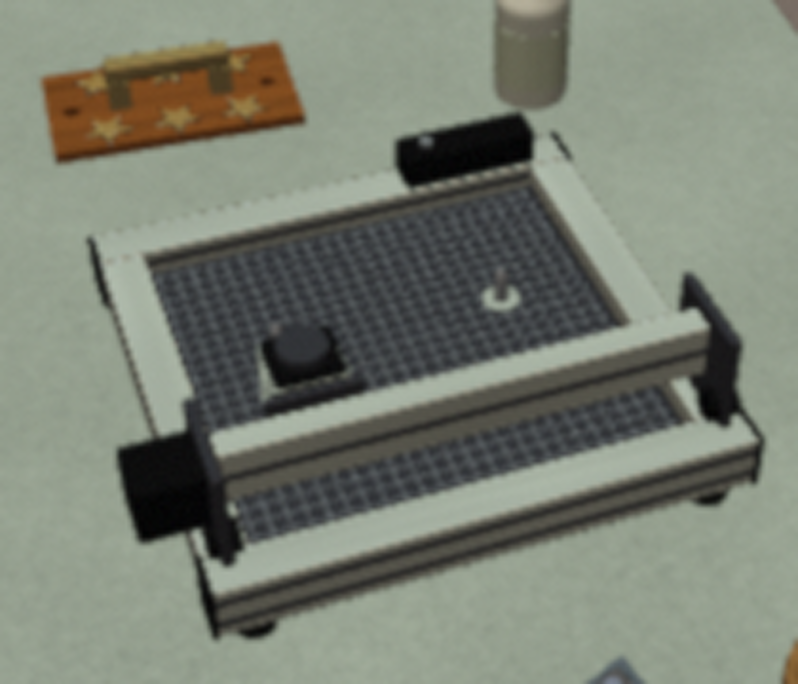

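View pics/s_iso.png

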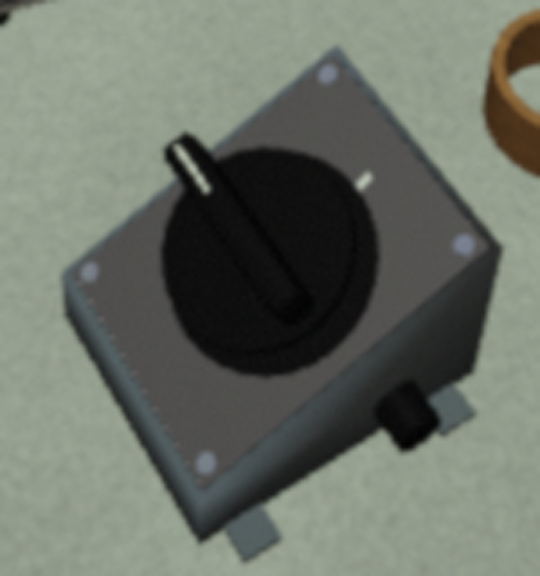

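```bash
cat > h.py <<'E'
import numpy as np, math
from scipy.optimize import least_squares
C={'side':dict(v=54.193971932752426,c=(325.0618107724156,238.90968786055984),R=np.array([[ 0.96128717,-0.27552223,0.00380521],[-0.18159044,-0.6438283,-0.74331019],[0.20724839,0.71384356,-0.66893608]]),t=np.array([-0.58995931,0.16589531,1.09475917])),
'top':dict(v=52.586820270081304,c=(318.2062954418665,239.26571817945307),R=np.array([[0.01365968,-0.99972684,0.01896485],[-0.9817333,-0.01700865,-0.18950046],[0.18977126,-0.01602991,-0.98169746]]),t=np.array([-0.01606049,0.59860181,0.97901509]))}
def proj(n,X):
    c=C[n];f=240/math.tan(math.radians(c['v'])/2)
    p=np.atleast_2d(X)@c['R'].T+c['t']; return f*p[:,:2]/p[:,2:]+np.array(c['c'])
def crop(pts,x0,y0,k): return (np.array(pts,float)+.5)/k-.5+np.array([x0,y0])
def Rz(a): c,s=np.cos(a),np.sin(a); return np.array([[c,-s,0],[s,c,0],[0,0,1]])
def fit(obs,x0):  # obs: list (cam, local xyz (m), px)
    L=np.array([o[1] for o in obs])
    def res(p):
        W=L@Rz(p[2]).T+np.array([p[0],p[1],0])
        return np.concatenate([(proj(o[0],W[i])[0]-o[2]) for i,o in enumerate(obs)])
    r=least_squares(res,x0,loss='soft_l1',f_scale=0.7); return r.x,res(r.x).reshape(-1,2)
E
cat > m.py <<'E'
from h import *
mm=lambda *a:np.array(a)/1000
o=[]
# jig; x taken ~ world x (up in top image), y = left
for l,p in zip([mm(80,0,9),mm(-80,0,9),mm(100,55,9),mm(100,-55,9),mm(-100,-55,9),mm(-100,55,9)],crop([(268,133),(237,503),(147,87),(400,90),(366,552),(103,550)],90,240,5)): o.append(('top',l,p))
for l,p in zip([mm(-80,0,9),mm(80,0,9),mm(-100,55,9),mm(100,55,9)],crop([(72,111),(268,80),(42,77),(278,42)],200,160,3.8)): o.append(('side',l,p))
for sel in ('top','side',None):
    oo=[q for q in o if sel in(None,q[0])]
    x,r=fit(oo,[.4,.35,0]); print('jig',sel,x[:2]*1000,np.degrees(x[2]),abs(r).max())
print(r.round(2).tolist())
o=[]
b=32;
for l,p in zip([mm(-80,30,60),mm(80,30,60),mm(-80,30,b),mm(80,30,b)],crop([(241,402),(229,183),(243,404),(230,186)],220,160,3)): o.append(('top',l,p))
for l,p in zip([mm(80,30,60),mm(80,30,b)],crop([(502,270),(500,297)],200,160,3.8)): o.append(('side',l,p))
print('midpix')
for sel in ('top',None):
    oo=[q for q in o if sel in(None,q[0])]
    x,r=fit(oo,[.5,.0,0]); print('eng',sel,x[:2]*1000,np.degrees(x[2])); print(r.round(2).tolist())
    m=Rz(x[2])@mm(0,30,0)+[x[0],x[1],0]; print('bed_mid',m)
o=[]
g=lambda x,y:mm(x,y,84.5+x*math.tan(math.radians(25)))
for l,p in zip([g(85,70),g(85,-70),g(-85,-70),g(-85,70)],crop([(208,145),(530,60),(574,476),(262,552)],440,210,5)): o.append(('top',l,p))
for l,p in zip([g(85,70),g(85,-70),g(-85,-70),g(-85,70)],crop([(337,48),(500,250),(203,485),(65,275)],270,320,3.6)): o.append(('side',l,p))
for sel in ('top','side',None):
    oo=[q for q in o if sel in(None,q[0])]
    x,r=fit(oo,[.45,-.35,0]); print('iso',sel,x[:2]*1000,np.degrees(x[2])); print(r.round(2).tolist())
E
python3 m.py
```

```text
jig top [461.61134658 375.59034674] 0.0025251671804073688 0.3985151777589522
jig side [462.64239034 377.23729386] -0.29268495698751934 0.3607562653734533
jig None [461.87524023 375.75144279] -0.06261249747867817 0.6192166641300219
[[0.17, -0.29], [0.14, 0.09], [0.02, -0.53], [-0.41, -0.25], [-0.47, 0.27], [0.1, -0.08], [-0.12, 0.39], [-0.18, 0.42], [-0.62, 0.38], [0.05, -0.03]]
midpix
eng top [564.29089338   5.37472914] 4.440235859667026
[[0.23, 0.04], [-0.01, -1.68], [-0.21, 0.42], [-0.01, 0.25]]
bed_mid [0.56196832 0.03528469 0.        ]
eng None [564.62833813   5.38630667] 4.428444571789708
[[0.22, -0.12], [-0.0, -1.84], [-0.22, 0.26], [-0.01, 0.1], [-0.49, -0.25], [-0.1, 0.67]]
bed_mid [0.56231192 0.03529674 0.        ]
iso top [ 531.08549391 -421.17790085] 15.11945680801506
[[-0.76, -0.98], [0.26, -0.52], [0.11, 0.39], [0.2, 1.71]]
iso side [ 531.52875093 -420.88354339] 15.338829897694346
[[0.24, -0.85], [1.32, -0.32], [-0.42, 6.09], [-0.7, -0.23]]
iso None [ 531.29302062 -421.04391555] 15.23707862088914
[[-0.89, -0.99], [0.08, -0.67], [0.09, 0.2], [0.23, 1.66], [0.25, -0.73], [1.23, -0.1], [-0.64, 6.18], [-0.78, -0.22]]
```

Request:
step_arm(
  series=[
    {"delta_pos": [0, 0, 0], "delta_rot": [0, 0, -0.11], "hand": -0.3},
    {"delta_pos": [0, 0, 0], "delta_rot": [0, 0, -0.11], "hand": -0.3},
    {"delta_pos": [0, 0, 0], "delta_rot": [0, 0, -0.108], "hand": -0.3},
    {"delta_pos": [-35, -38, 10], "delta_rot": [0, 0, 0], "hand": -0.3},
    {"delta_pos": [-35, -38, 10], "delta_rot": [0, 0, 0], "hand": -0.3},
    {"delta_pos": [-35, -38, 10], "delta_rot": [0, 0, 0], "hand": -0.3},
    {"delta_pos": [-35, -38, 15], "delta_rot": [0, 0, 0], "hand": -0.3},
    {"delta_pos": [-35, -38, 15], "delta_rot": [0, 0, 0], "hand": -0.3},
  ],
  grip_force=50,
)

```text
t: 0.9
ee_pos: [0.3831, 0.4585, 0.1884]
tool_rot: [180.0, 0.0, -180.0]
wrist_force: [1.3, 1.5, 0.1]
opening: 0.0556
```

Request:
step_arm(
  series=[
    {"delta_pos": [-35, -38, 15], "delta_rot": [0, 0, 0], "hand": -0.3},
    {"delta_pos": [-35, -35, 15], "delta_rot": [0, 0, 0], "hand": -0.3},
    {"delta_pos": [0, 0, 10], "delta_rot": [0, 0, 0], "hand": -0.3},
    {"delta_pos": [0, 0, 10], "delta_rot": [0, 0, 0], "hand": -0.3},
    {"delta_pos": [0, 0, 0], "delta_rot": [0, 0, 0], "hand": -0.3},
  ],
)

```text
t: 1.4
ee_pos: [0.4477, 0.3911, 0.1389]
tool_rot: [-179.9, -0.1, -180.0]
wrist_force: [-0.2, 0.5, 0.8]
opening: 0.0557
```

```bash
python3 - <<'E'
from rig import state,cams
import cv2
a=cams.get_image("top")["frame"][:,:,::-1]; b=cams.get_image("side")["frame"][:,:,::-1]
s=state(); print(s['t'],s['ee_pos'],s['tool_rot'],s['opening'],s['wrist_force'])
def c(im,x0,y0,x1,y1,k): return cv2.resize(im[y0:y1,x0:x1],None,fx=k,fy=k,interpolation=cv2.INTER_CUBIC)
import numpy as np
cv2.imwrite("pics/a1.png",np.hstack([c(a,90,220,230,360,2.8),c(b,160,80,300,220,2.8)]))
E
```

```text
1.5 [0.44787621 0.39188248 0.14064377] [ 1.79997215e+02 -7.63207652e-03 -1.79905542e+02] 0.05571882113136217 [ 0.13727881 -0.19176489 -0.30674177]
```

View pics/a1.png

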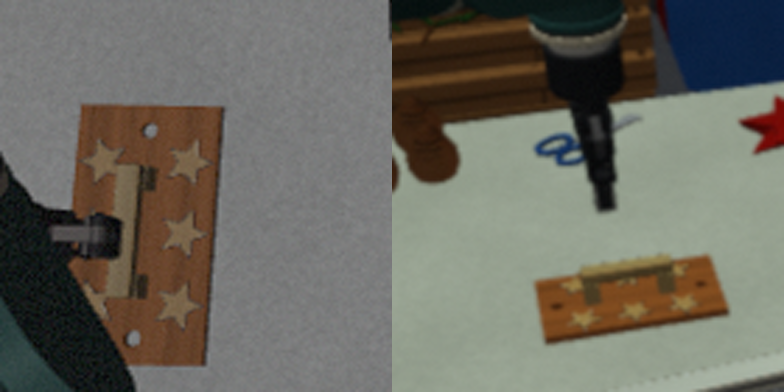

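Request:
step_arm(
  series=[
    {"delta_pos": [-7, -8, 10], "delta_rot": [0, 0, 0], "hand": -0.3},
    {"delta_pos": [-7, -8, 20], "delta_rot": [0, 0, 0], "hand": -0.3},
    {"delta_pos": [0, 0, 20], "delta_rot": [0, 0, 0], "hand": -0.3},
    {"delta_pos": [0, 0, 15], "delta_rot": [0, 0, 0], "hand": -0.3},
    {"delta_pos": [0, 0, 0], "delta_rot": [0, 0, 0], "hand": -0.3},
    {"delta_pos": [0, 0, 0], "delta_rot": [0, 0, 0], "hand": -0.3},
  ],
)

```text
t: 2.1
ee_pos: [0.4626, 0.3752, 0.0759]
tool_rot: [180.0, 0.0, -180.0]
wrist_force: [0.4, -0.8, 0.4]
opening: 0.0557
```

```bash
python3 - <<'E'
from rig import state,cams
import cv2
a=cams.get_image("top")["frame"][:,:,::-1]; b=cams.get_image("side")["frame"][:,:,::-1]
s=state(); print(s['t'],s['ee_pos'],s['tool_rot'],s['opening'],s['wrist_force'])
def c(im,x0,y0,x1,y1,k): return cv2.resize(im[y0:y1,x0:x1],None,fx=k,fy=k,interpolation=cv2.INTER_CUBIC)
import numpy as np
cv2.imwrite("pics/a2.png",np.hstack([c(a,90,240,190,360,4),c(b,200,110,300,230,4)]))
E
```

```text
2.2 [0.46291419 0.37543368 0.07664354] [ 1.79950077e+02  6.83900959e-02 -1.79967292e+02] 0.055360662913741754 [-0.48228186 -0.8717865   0.62165327]
```

View pics/a2.png

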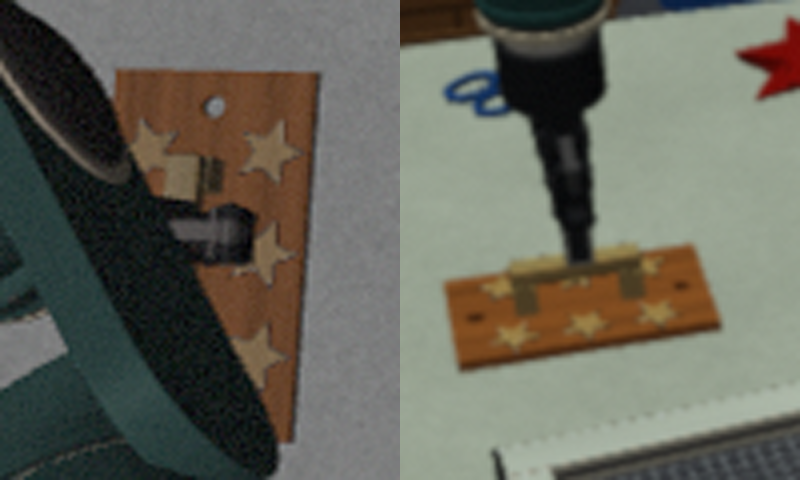

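Request:
step_arm(
  series=[
    {"delta_pos": [0, 0, 12], "delta_rot": [0, 0, 0], "hand": -0.3},
    {"delta_pos": [0, 0, 12], "delta_rot": [0, 0, 0], "hand": -0.3},
    {"delta_pos": [0, 0, 12], "delta_rot": [0, 0, 0], "hand": -0.3},
    {"delta_pos": [0, 0, 0], "delta_rot": [0, 0, 0], "hand": -0.3},
    {"delta_pos": [0, 0, 0], "delta_rot": [0, 0, 0], "hand": 1},
    {"delta_pos": [0, 0, 0], "delta_rot": [0, 0, 0], "hand": 1},
    {"delta_pos": [0, 0, 0], "delta_rot": [0, 0, 0], "hand": 1},
    {"delta_pos": [0, 0, 0], "delta_rot": [0, 0, 0], "hand": 1},
  ],
)

```text
t: 3.0
ee_pos: [0.4629, 0.3753, 0.0403]
tool_rot: [179.9, 0.1, -180.0]
wrist_force: [0.6, 1.1, 4.3]
opening: 0.0171
```

Request:
step_arm(
  series=[
    {"delta_pos": [0, 0, 0], "delta_rot": [0, 0, 0], "hand": 1},
    {"delta_pos": [0, 0, 0], "delta_rot": [0, 0, 0], "hand": 1},
  ],
)

```text
t: 3.2
ee_pos: [0.4629, 0.3753, 0.0403]
tool_rot: [180.0, 0.1, -180.0]
wrist_force: [-1.0, 1.2, 5.6]
opening: 0.0169
```

Request:
step_arm(
  series=[
    {"delta_pos": [0, 0, -5], "delta_rot": [0, 0, 0], "hand": 1},
    {"delta_pos": [0, 0, -15], "delta_rot": [0, 0, 0], "hand": 1},
    {"delta_pos": [0, 0, -25], "delta_rot": [0, 0, 0], "hand": 1},
    {"delta_pos": [0, 0, -25], "delta_rot": [0, 0, 0], "hand": 1},
    {"delta_pos": [0, 0, -25], "delta_rot": [0, 0, 0], "hand": 1},
    {"delta_pos": [0, 0, -15], "delta_rot": [0, 0, 0], "hand": 1},
    {"delta_pos": [0, 0, -10], "delta_rot": [0, 0, 0], "hand": 1},
    {"delta_pos": [0, 0, 0], "delta_rot": [0, 0, 0], "hand": 1},
  ],
)

```text
t: 4.0
ee_pos: [0.4628, 0.3752, 0.1606]
tool_rot: [180.0, 0.1, -180.0]
wrist_force: [0.7, 0.8, -2.6]
opening: 0.0169
```

```bash
cat > look.py <<'E'
import sys,cv2,numpy as np
from rig import state,cams
# name then boxes tx0 ty0 tx1 ty1 sx0 sy0 sx1 sy1 k
def look(name,tb,sb,k):
    a=cams.get_image("top")["frame"][:,:,::-1]; b=cams.get_image("side")["frame"][:,:,::-1]
    cv2.imwrite(f"pics/{name}_T.png",a);cv2.imwrite(f"pics/{name}_S.png",b)
    s=state(); print(round(s['t'],2),s['ee_pos'].round(4),s['tool_rot'].round(2),round(s['opening'],4),s['wrist_force'].round(1),s['wrist_torque'].round(2))
    c=lambda im,q: cv2.resize(im[q[1]:q[3],q[0]:q[2]],None,fx=k,fy=k,interpolation=cv2.INTER_CUBIC)
    cv2.imwrite(f"pics/{name}.png",np.hstack([c(a,tb),c(b,sb)]))
E
python3 -c "
from look import *
look('a3',(70,220,220,370),(170,60,320,210),2.6)"
```

```text
4.1 [0.4624 0.3748 0.1586] [-1.7996e+02 -5.0000e-02 -1.7999e+02] 0.017 [-0.4 -0.5 -2.9] [-0.    0.01 -0.01]
```

View pics/a3.png

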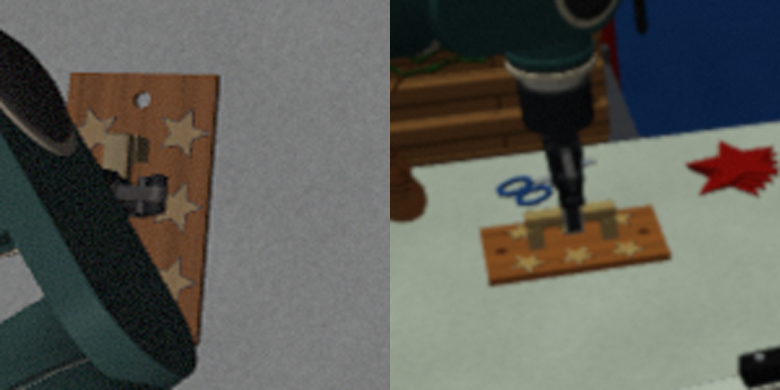

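Request:
step_arm(
  series=[
    {"delta_pos": [-5, -15, 0], "delta_rot": [0, 0, 0], "hand": 1},
    {"delta_pos": [-10, -30, 0], "delta_rot": [0, 0, 0], "hand": 1},
    {"delta_pos": [-12, -40, 0], "delta_rot": [0, 0, 0], "hand": 1},
    {"delta_pos": [-12, -40, 0], "delta_rot": [0, 0, 0], "hand": 1},
    {"delta_pos": [-12, -40, 0], "delta_rot": [0, 0, 0], "hand": 1},
    {"delta_pos": [-12, -40, 0], "delta_rot": [0, 0, 0], "hand": 1},
    {"delta_pos": [-12, -40, 0], "delta_rot": [0, 0, 0], "hand": 1},
    {"delta_pos": [-10, -30, 0], "delta_rot": [0, 0, 0], "hand": 1},
  ],
)

```text
t: 4.9
ee_pos: [0.5475, 0.097, 0.1585]
tool_rot: [-180.0, -0.1, 179.9]
wrist_force: [0.5, 0.6, -1.8]
opening: 0.0171
```

Request:
step_arm(
  series=[
    {"delta_pos": [-7, -30, 0], "delta_rot": [0, 0, 0], "hand": 1},
    {"delta_pos": [-5, -20, 0], "delta_rot": [0, 0, 0], "hand": 1},
    {"delta_pos": [-3, -10, 0], "delta_rot": [0, 0, 0], "hand": 1},
    {"delta_pos": [0, 0, 0], "delta_rot": [0, 0, -0.04], "hand": 1},
    {"delta_pos": [0, 0, 0], "delta_rot": [0, 0, -0.0373], "hand": 1},
    {"delta_pos": [0, 0, 0], "delta_rot": [0, 0, 0], "hand": 1},
    {"delta_pos": [0, 0, 0], "delta_rot": [0, 0, 0], "hand": 1},
  ],
)

```text
t: 5.6
ee_pos: [0.5624, 0.0402, 0.159]
tool_rot: [180.0, -0.0, -175.6]
wrist_force: [-0.0, 0.7, -2.0]
opening: 0.0169
```

```bash
python3 -c "
from look import *
look('a4',(200,140,400,380),(190,130,390,370),2)"
```

```text
5.7 [0.5625 0.0402 0.1593] [-1.8000e+02 -2.0000e-02 -1.7559e+02] 0.0171 [ 0.6 -0.2 -2.2] [ 0.02 -0.02  0.05]
```

View pics/a4.png

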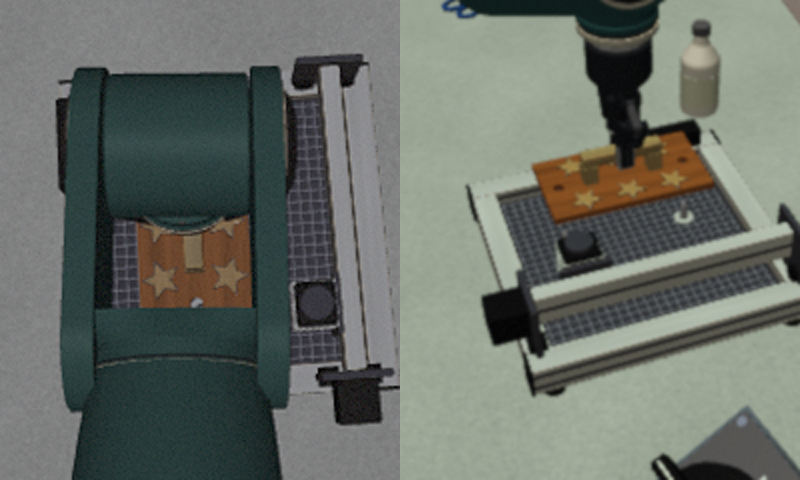

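```bash
python3 - <<'E'
import cv2,numpy as np
a=cv2.imread('pics/a4_T.png');b=cv2.imread('pics/a4_S.png')
c=lambda im,x0,y0,x1,y1,k: cv2.resize(im[y0:y1,x0:x1],None,fx=k,fy=k,interpolation=cv2.INTER_CUBIC)
cv2.imwrite('pics/a4t.png',c(a,250,240,340,300,8));cv2.imwrite('pics/a4s.png',c(b,250,185,355,255,7))
E
```

```text
(no output)
```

View pics/a4t.png

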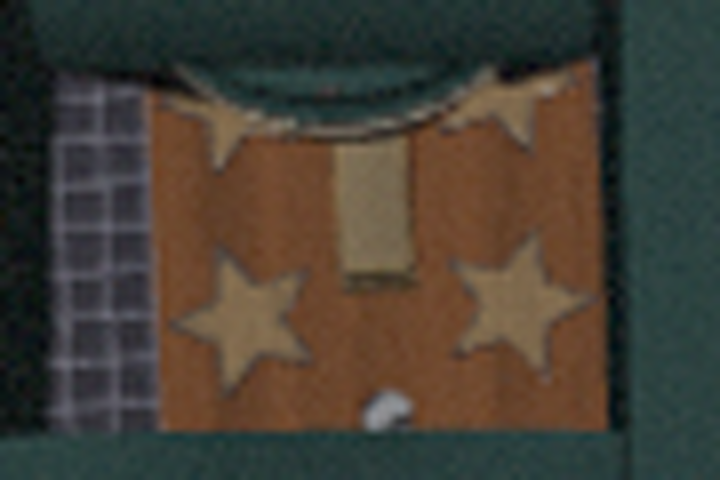

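View pics/a4s.png

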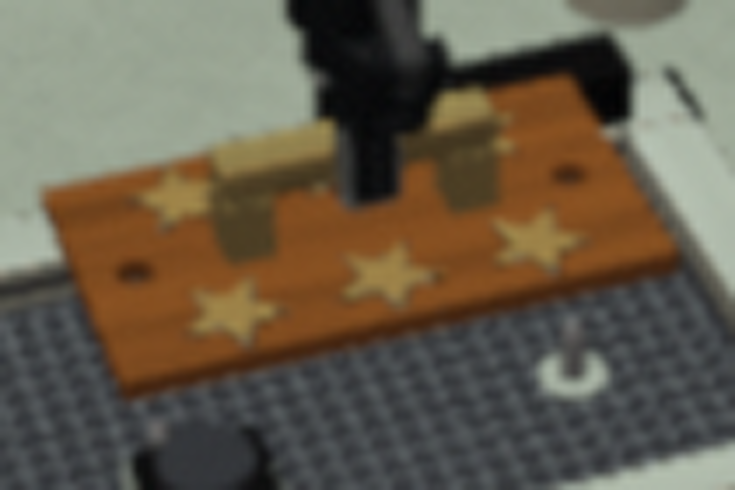

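```bash
python3 - <<'E'
from h import *
mm=lambda *a:np.array(a)/1000
o=[('side',l,p) for l,p in zip([mm(-80,0,9),mm(80,0,9),mm(-100,55,9),mm(100,55,9),mm(100,-55,9),mm(-100,-55,9)],crop([(133,271),(569,174),(45,190),(570,75),(680,260),(125,383)],250,185,7))]
o.append(('top',mm(-80,0,9),crop([(388,409)],250,240,8)[0]))
L=np.array([q[1] for q in o])
def res(p):
    W=L@Rz(p[2]).T+p[[0,1,3]]
    return np.concatenate([proj(q[0],W[i])[0]-q[2] for i,q in enumerate(o)])
r=least_squares(res,[.56,.04,.07,.118]);x=r.x
print(x[[0,1,3]]*1000,np.degrees(x[2]));print(res(x).reshape(-1,2).round(2).tolist())
r=least_squares(lambda p:res(np.r_[p,.1186]),[.56,.04,.07]);print(r.x*1000,np.degrees(r.x[2]),np.abs(r.fun).max())
E
```

```text
[561.94748669  37.82071895 118.81574009] 3.893975943088442
[[0.6, 0.08], [0.41, 0.09], [-0.33, -0.04], [0.09, 0.19], [0.18, -0.64], [-0.54, 0.33], [-0.13, 0.27]]
[561.9857341   37.98940595  68.36396492] 3.916966660934602 0.6306777452619485
```

```bash
python3 - <<'E'
from h import *
# back-project single pixels to given z
def bp(n,px,z):
    r=least_squares(lambda p:(proj(n,[p[0],p[1],z])[0]-px),[.56,.04]);return r.x*1000
P=lambda n,u,z:print(n,z,bp(n,u,z).round(1))
for u,z in [((502,268),.058),((500,297),.032)]: P('side',crop([u],200,160,3.8)[0],z)
for u,z in [((572,325),.058),((573,373),.032)]: P('side',crop([u],250,185,7)[0],z)
for u,z in [((133,271),.1276),((569,174),.1276)]: P('side',crop([u],250,185,7)[0],z)
P('top',crop([(388,409)],250,240,8)[0],.1276)
for u in [(241,402),(229,183)]: P('top',crop([u],220,160,3)[0],.060)
for u in [(243,404),(230,186)]: P('top',crop([u],220,160,3)[0],.032)
E
```

```text
side 0.058 [644.3  44.4]
side 0.032 [643.1  43.9]
side 0.058 [642.2  41.5]
side 0.032 [643.5  43.5]
side 0.1276 [480.8  33.3]
side 0.1276 [641.   44.2]
top 0.1276 [482.7  32.1]
top 0.06 [482.3  29.6]
top 0.06 [638.   41.4]
top 0.032 [483.1  28.7]
top 0.032 [642.3  41.5]
```

Request:
step_arm(
  series=[
    {"delta_pos": [-0.3, -1.5, 5], "delta_rot": [0, 0, 0], "hand": 1},
    {"delta_pos": [0, -1.5, 10], "delta_rot": [0, 0, 0], "hand": 1},
    {"delta_pos": [0, 0, 12], "delta_rot": [0, 0, 0], "hand": 1},
    {"delta_pos": [0, 0, 12], "delta_rot": [0, 0, 0], "hand": 1},
    {"delta_pos": [0, 0, 8], "delta_rot": [0, 0, 0], "hand": 1},
    {"delta_pos": [0, 0, 5], "delta_rot": [0, 0, 0], "hand": 1},
    {"delta_pos": [0, 0, 0], "delta_rot": [0, 0, 0], "hand": 1},
    {"delta_pos": [0, 0, 0], "delta_rot": [0, 0, 0], "hand": 1},
  ],
)

```text
t: 6.5
ee_pos: [0.5634, 0.0371, 0.1078]
tool_rot: [-180.0, 0.0, -175.6]
wrist_force: [-0.3, 0.1, -1.6]
opening: 0.0172
```

```bash
python3 -c "
from look import *
look('a5',(250,240,340,310),(250,190,340,260),4.4)
c=lambda im,x0,y0,x1,y1,k: cv2.resize(im[y0:y1,x0:x1],None,fx=k,fy=k,interpolation=cv2.INTER_CUBIC)
cv2.imwrite('pics/a5t.png',c(cv2.imread('pics/a5_T.png'),270,270,330,315,12))
cv2.imwrite('pics/a5s.png',c(cv2.imread('pics/a5_S.png'),255,195,355,265,7))
"
```

```text
6.6 [0.5634 0.0371 0.108 ] [-1.8000e+02  5.0000e-02 -1.7556e+02] 0.017 [ 0.2  0.  -1.4] [-0.02 -0.02  0.02]
```

View pics/a5t.png

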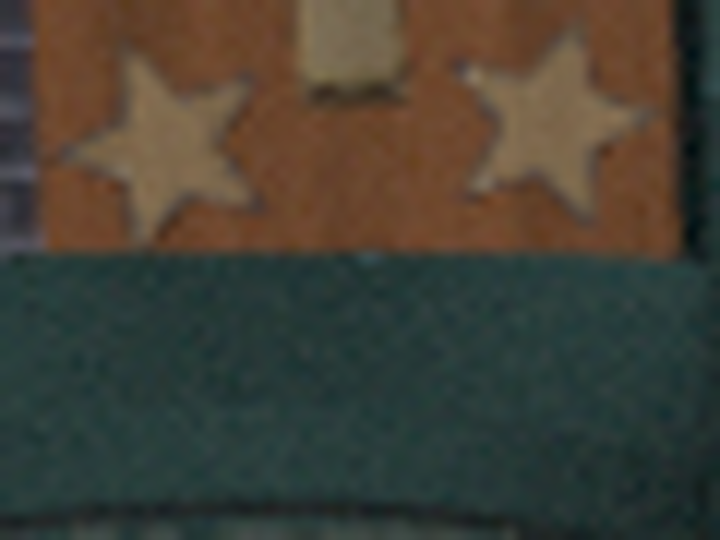

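View pics/a5s.png

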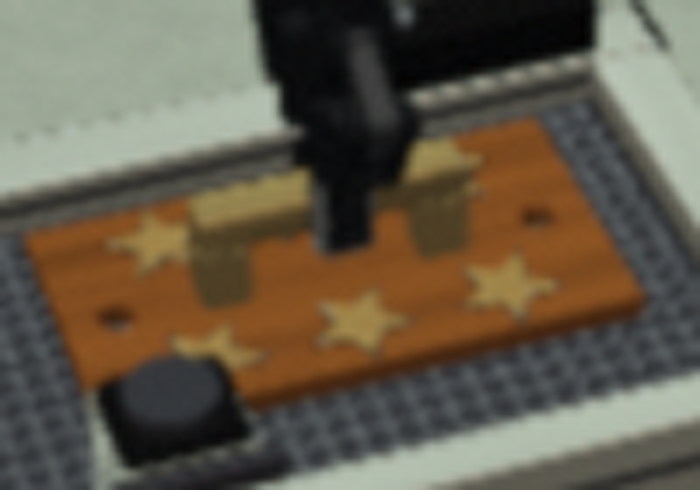

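```bash
python3 - <<'E'
from h import *
def bp(n,px,z):
    r=least_squares(lambda p:(proj(n,[p[0],p[1],z])[0]-px),[.56,.04]);return r.x*1000
P=lambda n,u,z:print(n,z,bp(n,u,z).round(1))
z=.0765
for u in [(116,319),(537,216)]: P('side',crop([u],255,195,7)[0],z)
for u in [(46,245),(686,245),(40,130),(672,130)]: P('top',crop([u],270,270,12)[0],z)
# handle bar end top z=.0675+.05
for u in [(303,60),(402,60)]: P('top',crop([u],270,270,12)[0],.1175)
E
```

```text
side 0.0765 [482.4  28.5]
side 0.0765 [642.1  42.1]
top 0.0765 [487.7  83.9]
top 0.0765 [489.4 -25.4]
top 0.0765 [507.4  85.6]
top 0.0765 [509.1 -22.8]
top 0.1175 [515.3  39.5]
top 0.1175 [515.6  23.2]
```

Request:
step_arm(
  series=[
    {"delta_pos": [-0.4, 0, 3], "delta_rot": [0, 0, 0], "hand": 1},
    {"delta_pos": [0, 0, 3], "delta_rot": [0, 0, 0], "hand": 1},
    {"delta_pos": [0, 0, 3], "delta_rot": [0, 0, 0], "hand": 1},
    {"delta_pos": [0, 0, 2], "delta_rot": [0, 0, 0], "hand": 1},
  ],
)

```text
t: 7.0
ee_pos: [0.5635, 0.0371, 0.0961]
tool_rot: [180.0, -0.0, -175.6]
wrist_force: [0.3, 0.2, -2.3]
opening: 0.0167
```

Request:
step_arm(
  series=[
    {"delta_pos": [0, 0, 2], "delta_rot": [0, 0, 0], "hand": 1},
    {"delta_pos": [0, 0, 2], "delta_rot": [0, 0, 0], "hand": 1},
  ],
)

```text
t: 7.2
ee_pos: [0.5636, 0.0371, 0.0923]
tool_rot: [-180.0, -0.0, -175.6]
wrist_force: [-0.4, -0.3, -2.4]
opening: 0.017
```

Request:
step_arm(
  series=[
    {"delta_pos": [0, 0, 2], "delta_rot": [0, 0, 0], "hand": 1},
    {"delta_pos": [0, 0, 2], "delta_rot": [0, 0, 0], "hand": 1},
  ],
)

```text
t: 7.4
ee_pos: [0.5636, 0.0371, 0.0883]
tool_rot: [-180.0, 0.0, -175.6]
wrist_force: [-0.4, 0.0, -2.3]
opening: 0.0175
```

Request:
step_arm(
  series=[
    {"delta_pos": [0, 0, 3], "delta_rot": [0, 0, 0], "hand": 1},
    {"delta_pos": [0, 0, 3], "delta_rot": [0, 0, 0], "hand": 1},
    {"delta_pos": [0, 0, 3], "delta_rot": [0, 0, 0], "hand": 1},
  ],
)

```text
t: 7.7
ee_pos: [0.5636, 0.0371, 0.0792]
tool_rot: [180.0, -0.0, -175.6]
wrist_force: [-0.2, 0.5, -2.7]
opening: 0.0172
```

Request:
step_arm(
  series=[
    {"delta_pos": [0, 0, 2], "delta_rot": [0, 0, 0], "hand": 1},
    {"delta_pos": [0, 0, 2], "delta_rot": [0, 0, 0], "hand": 1},
    {"delta_pos": [0, 0, 1.5], "delta_rot": [0, 0, 0], "hand": 1},
  ],
)

```text
t: 8.0
ee_pos: [0.5636, 0.0371, 0.0738]
tool_rot: [-180.0, -0.0, -175.6]
wrist_force: [-0.9, 0.4, -2.1]
opening: 0.0167
```

```bash
python3 -c "
from look import *
look('a6',(250,240,340,310),(240,190,360,270),4.4)
"
```

```text
8.1 [0.5635 0.0371 0.0737] [ 1.8000e+02 -2.0000e-02 -1.7556e+02] 0.0172 [ 0.6 -0.4 -2.9] [-0.02 -0.01 -0.02]Traceback (most recent call last):
  File "<string>", line 3, in <module>
    look('a6',(250,240,340,310),(240,190,360,270),4.4)
    ~~~~^^^^^^^^^^^^^^^^^^^^^^^^^^^^^^^^^^^^^^^^^^^^^^
  File "look.py", line 9, in look
    cv2.imwrite(f"pics/{name}.png",np.hstack([c(a,tb),c(b,sb)]))
                                   ~~~~~~~~~^^^^^^^^^^^^^^^^^^^
    return _nx.concatenate(arrs, 1, dtype=dtype, casting=casting)
           ~~~~~~~~~~~~~~~^^^^^^^^^^^^^^^^^^^^^^^^^^^^^^^^^^^^^^^
ValueError: all the input array dimensions except for the concatenation axis must match exactly, but along dimension 0, the array at index 0 has size 308 and the array at index 1 has size 352
```

View pics/a6_S.png

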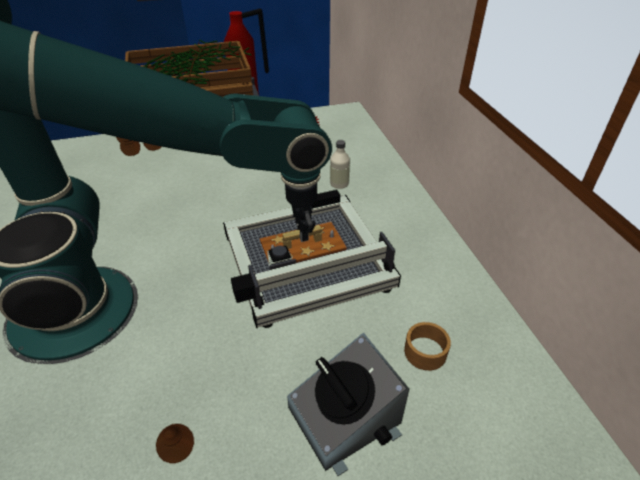

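Nearly seated, no contact force. Lower by half-millimetres until contact.

Request:
step_arm(
  series=[
    {"delta_pos": [0, 0, 0.7], "delta_rot": [0, 0, 0], "hand": 1},
    {"delta_pos": [0, 0, 0.7], "delta_rot": [0, 0, 0], "hand": 1},
  ],
)

```text
t: 8.3
ee_pos: [0.5636, 0.0371, 0.0727]
tool_rot: [-180.0, 0.0, -175.6]
wrist_force: [-0.5, -0.4, -1.7]
opening: 0.0169
```

Request:
step_arm(
  series=[
    {"delta_pos": [0, 0, 0.5], "delta_rot": [0, 0, 0], "hand": 1},
    {"delta_pos": [0, 0, 0], "delta_rot": [0, 0, 0], "hand": 1},
  ],
)

```text
t: 8.5
ee_pos: [0.5636, 0.0371, 0.0723]
tool_rot: [-180.0, 0.0, -175.6]
wrist_force: [-1.0, -0.3, 1.2]
opening: 0.0173
```

Request:
step_arm(
  series=[
    {"delta_pos": [0, 0, 0.3], "delta_rot": [0, 0, 0], "hand": 1},
    {"delta_pos": [0, 0, 0], "delta_rot": [0, 0, 0], "hand": 0.4},
    {"delta_pos": [0, 0, 0], "delta_rot": [0, 0, 0], "hand": 0.1},
    {"delta_pos": [0, 0, 0], "delta_rot": [0, 0, 0], "hand": -0.1},
    {"delta_pos": [0, 0, 0], "delta_rot": [0, 0, 0], "hand": -0.1},
  ],
)

```text
t: 9.0
ee_pos: [0.5636, 0.0371, 0.0717]
tool_rot: [180.0, 0.0, -175.6]
wrist_force: [1.2, -0.1, 0.1]
opening: 0.0472
```

Request:
step_arm(
  series=[
    {"delta_pos": [0, 0, -5], "delta_rot": [0, 0, 0], "hand": -0.1},
    {"delta_pos": [0, 0, -10], "delta_rot": [0, 0, 0], "hand": -0.1},
    {"delta_pos": [0, 0, -20], "delta_rot": [0, 0, 0], "hand": -0.1},
    {"delta_pos": [0, 0, -35], "delta_rot": [0, 0, 0], "hand": -0.1},
    {"delta_pos": [0, 0, -40], "delta_rot": [0, 0, 0], "hand": -0.1},
    {"delta_pos": [0, 0, -40], "delta_rot": [0, 0, 0], "hand": -0.1},
    {"delta_pos": [0, 0, -30], "delta_rot": [0, 0, 0], "hand": -0.1},
  ],
)

```text
t: 9.7
ee_pos: [0.5637, 0.0371, 0.2557]
tool_rot: [-180.0, 0.2, -175.6]
wrist_force: [0.5, -0.2, 0.7]
opening: 0.047
```

```bash
python3 -c "
from look import *
look('a7',(220,160,400,360),(200,150,380,350),2.2)
"
```

```text
9.8 [0.5646 0.0371 0.2578] [-179.98    0.42 -175.56] 0.0468 [ 0.8  0.2 -0.2] [ 0.   -0.05 -0.04]
```

View pics/a7.png

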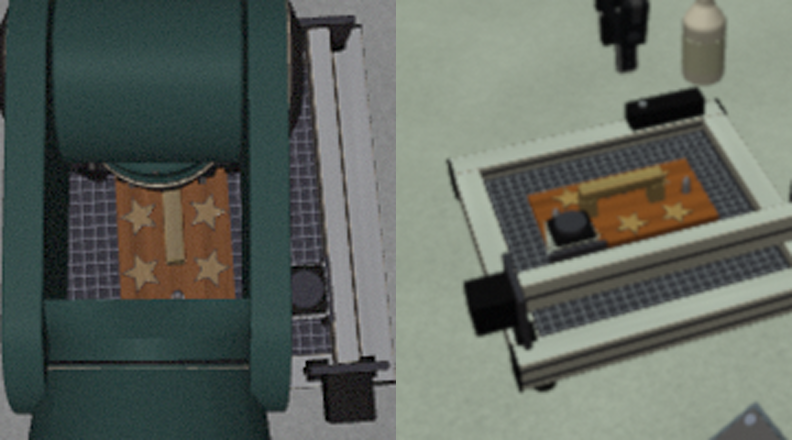

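```bash
cat > iso.py <<'E'
from h import *
T=math.radians(25)
ts=crop([(240,168),(511,98),(550,458),(290,528)],440,210,5);ss=crop([(327,74),(464,244),(205,462),(89,271)],270,320,3.6)
def res(p,w=('top','side')):
    a,b=p[3:5];l=np.array([[x,y,.0845+.001+x*math.tan(T)] for x,y in((a,b),(a,-b),(-a,-b),(-a,b))])
    W=l@Rz(p[2]).T+[p[0],p[1],0];r=[]
    if 'top' in w:r.append(proj('top',W)-ts)
    if 'side' in w:r.append(proj('side',W)-ss)
    return np.concatenate(r).ravel()
for w in(('top',),('side',),('top','side')):
    r=least_squares(lambda p:res(p,w),[.53,-.42,.26,.07,.06]);print(w,r.x*1000,np.degrees(r.x[2]),abs(r.fun).max())
E
cat > plan.py <<'E'
from iso import *
from scipy.spatial.transform import Rotation as Ro
from rig import state
x=r.x
ex=np.array([math.cos(x[2]),math.sin(x[2]),0]);ey=np.array([-ex[1],ex[0],0]);ez=np.array([0,0,1.])
n=-math.sin(T)*ex+math.cos(T)*ez;u=math.cos(T)*ex+math.sin(T)*ez
c=np.array([x[0],x[1],.0845]);hm=c+.027*n
RA=np.column_stack([ey,u,-n])
def cur():
    s=state();return s,s['ee_pos'],Ro.from_euler('xyz',s['tool_rot'],degrees=True)
if __name__=='__main__':
    print('hm',hm*1000,'n',n,'u',u,'ey',ey)
    print('skirt pix top/side',proj('top',hm),proj('side',hm))
    s,p,R=cur()
    rv=(R.inv()*Ro.from_matrix(RA)).as_rotvec();print('rotvec',rv,np.degrees(np.linalg.norm(rv)))
    print('rpy',Ro.from_matrix(RA).as_euler('xyz',degrees=True))
    print('delta in RA frame to hm+110n, 120 clear',RA.T@(hm+.11*n-p)*1000)
E
python3 plan.py
```

```text
('top',) [ 529.84811555 -422.38879337  267.30008311   72.77187826   58.23039671] 15.315166625448143 0.027347279564310156
('side',) [ 529.84385465 -418.74502828  265.1283436    72.87736657   58.12264845] 15.190735117830396 0.18695138358219765
('top', 'side') [ 529.70671742 -420.43974754  265.7212554    72.75213533   57.99574515] 15.22470646145797 1.0329406843688957
hm [ 518.6965015  -423.43625577  108.97031025] n [-0.40778578 -0.11098179  0.90630779] u [0.87449942 0.23800121 0.42261826] ey [-0.26260528  0.96490335  0.        ]
skirt pix top/side [[525.18230776 277.00760561]] [[339.65816111 388.24703825]]
rotvec [-0.3593802  -0.29489051  1.36024771] 82.36232699911555
rpy [1.55000000e+02 1.27222187e-14 1.05224706e+02]
delta in RA frame to hm+110n, 120 clear [-432.31705388 -212.65018053  -44.98750759]
```

Request:
step_arm(
  series=[
    {"delta_pos": [0, 0, 0], "delta_rot": [-0.0327, -0.0268, 0.1237], "hand": -0.1},
    {"delta_pos": [0, 0, 0], "delta_rot": [-0.0327, -0.0268, 0.1237], "hand": -0.1},
    {"delta_pos": [0, 0, 0], "delta_rot": [-0.0327, -0.0268, 0.1237], "hand": -0.1},
    {"delta_pos": [0, 0, 0], "delta_rot": [-0.0327, -0.0268, 0.1237], "hand": -0.1},
    {"delta_pos": [0, 0, 0], "delta_rot": [-0.0327, -0.0268, 0.1237], "hand": -0.1},
    {"delta_pos": [0, 0, 0], "delta_rot": [-0.0327, -0.0268, 0.1237], "hand": -0.1},
    {"delta_pos": [0, 0, 0], "delta_rot": [-0.0327, -0.0268, 0.1237], "hand": -0.1},
    {"delta_pos": [0, 0, 0], "delta_rot": [-0.0327, -0.0268, 0.1237], "hand": -0.1},
  ],
)

```text
t: 10.6
ee_pos: [0.5634, 0.0369, 0.2518]
tool_rot: [161.6, 3.4, 126.4]
wrist_force: [0.4, 0.4, 0.3]
opening: 0.047
```

Request:
step_arm(
  series=[
    {"delta_pos": [0, 0, 0], "delta_rot": [-0.0327, -0.0268, 0.1237], "hand": -0.1},
    {"delta_pos": [0, 0, 0], "delta_rot": [-0.0327, -0.0268, 0.1237], "hand": -0.1},
    {"delta_pos": [0, 0, 0], "delta_rot": [-0.0327, -0.0268, 0.1237], "hand": -0.1},
    {"delta_pos": [0, 0, 0], "delta_rot": [0, 0, 0], "hand": -0.1},
    {"delta_pos": [0, 0, 0], "delta_rot": [0, 0, 0], "hand": -0.1},
  ],
)

```text
t: 11.1
ee_pos: [0.5634, 0.0372, 0.252]
tool_rot: [155.4, -0.1, 105.4]
wrist_force: [0.1, -0.2, -0.1]
opening: 0.0469
```

```bash
python3 plan.py | tail -3; python3 -c "
from rig import state;s=state();print(s['ee_pos'],s['tool_rot'],s['joint_pos'])"
```

```text
rotvec [-0.00768639 -0.00241323  0.00277606] 0.4882285521096238
rpy [1.55000000e+02 1.27222187e-14 1.05224706e+02]
delta in RA frame to hm+110n, 120 clear [-432.73359318 -209.11037343  -49.73931958]
[0.56335183 0.03719052 0.2519589 ] [ 1.55440294e+02 -5.88710622e-02  1.05427070e+02] [ -2.40994777 -21.73919168 109.94051025   7.92059019  68.49188725
 -19.21048745]
```

Request:
step_arm(
  series=[
    {"delta_pos": [-20, -10, -5], "delta_rot": [-0.0077, -0.0024, 0.0028], "hand": -0.1},
    {"delta_pos": [-36, -17, -10], "delta_rot": [0, 0, 0], "hand": -0.1},
    {"delta_pos": [-36, -17, -10], "delta_rot": [0, 0, 0], "hand": -0.1},
    {"delta_pos": [-36, -17, -10], "delta_rot": [0, 0, 0], "hand": -0.1},
    {"delta_pos": [-36, -17, -5], "delta_rot": [0, 0, 0], "hand": -0.1},
    {"delta_pos": [-36, -17, -5], "delta_rot": [0, 0, 0], "hand": -0.1},
    {"delta_pos": [-36, -17, -5], "delta_rot": [0, 0, 0], "hand": -0.1},
    {"delta_pos": [-36, -17, 0], "delta_rot": [0, 0, 0], "hand": -0.1},
  ],
)

```text
t: 11.9
ee_pos: [0.5003, -0.2634, 0.2429]
tool_rot: [154.9, 0.0, 105.2]
wrist_force: [0.0, -0.1, -0.2]
opening: 0.0469
```

Request:
step_arm(
  series=[
    {"delta_pos": [-36, -17, 0], "delta_rot": [0, 0, 0], "hand": -0.1},
    {"delta_pos": [-36, -17, 0], "delta_rot": [0, 0, 0], "hand": -0.1},
    {"delta_pos": [-36, -17, 0], "delta_rot": [0, 0, 0], "hand": -0.1},
    {"delta_pos": [-30, -15, 0], "delta_rot": [0, 0, 0], "hand": -0.1},
    {"delta_pos": [-15, -8, 0], "delta_rot": [0, 0, 0], "hand": -0.1},
    {"delta_pos": [0, 0, 0], "delta_rot": [0, 0, 0], "hand": -0.1},
    {"delta_pos": [0, 0, 0], "delta_rot": [0, 0, 0], "hand": -0.1},
  ],
)

```text
t: 12.6
ee_pos: [0.4757, -0.4261, 0.2108]
tool_rot: [155.0, -0.1, 105.1]
wrist_force: [0.3, 0.0, -0.3]
opening: 0.0471
```

```bash
python3 plan.py | tail -3; python3 -c "
from look import *
look('b1',(430,190,590,350),(260,270,420,430),2.4)
"
```

```text
rotvec [ 0.0007196 -0.0002369 -0.0030569] 0.18044614265948541
rpy [1.55000000e+02 1.27222187e-14 1.05224706e+02]
delta in RA frame to hm+110n, 120 clear [-8.73272265 -4.79549486  0.07231802]
12.7 [ 0.476  -0.4255  0.2113] [ 1.5494e+02 -3.0000e-02  1.0510e+02] 0.0471 [-0.2  0.1 -0.2] [-0.09  0.2   0.06]
```

View pics/b1.png

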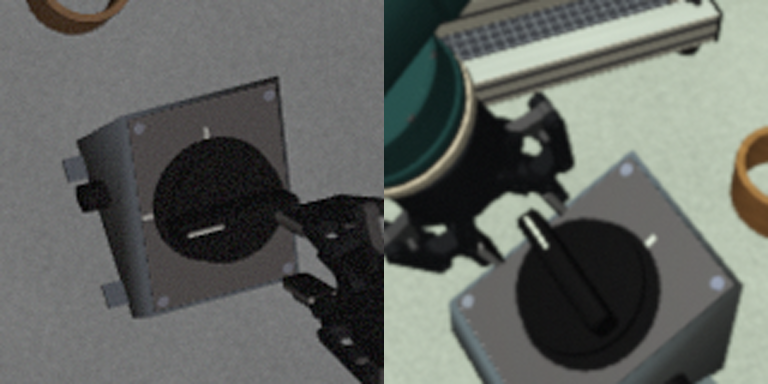

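Request:
step_arm(
  series=[
    {"delta_pos": [-4.5, -2.4, 10], "delta_rot": [0, 0, 0], "hand": -0.1},
    {"delta_pos": [-4.2, -2.4, 20], "delta_rot": [0, 0, 0], "hand": -0.1},
    {"delta_pos": [0, 0, 20], "delta_rot": [0, 0, 0], "hand": -0.1},
    {"delta_pos": [0, 0, 12], "delta_rot": [0, 0, 0], "hand": -0.1},
    {"delta_pos": [0, 0, 0], "delta_rot": [0, 0, 0], "hand": -0.1},
    {"delta_pos": [0, 0, 0], "delta_rot": [0, 0, 0], "hand": -0.1},
  ],
)

```text
t: 13.3
ee_pos: [0.4991, -0.429, 0.153]
tool_rot: [155.0, -0.0, 105.0]
wrist_force: [1.5, -0.1, 0.8]
opening: 0.0472
```

```bash
python3 plan.py | tail -3; python3 -c "
from look import *
look('b2',(470,220,570,320),(280,310,380,410),4)
"
```

```text
rotvec [ 0.00081957  0.00063529 -0.00335913] 0.20142608142686924
rpy [1.55000000e+02 1.27222187e-14 1.05224706e+02]
delta in RA frame to hm+110n, 120 clear [  0.21457329  -0.15824495 -61.48938765]
13.4 [ 0.499  -0.4294  0.1537] [1.5493e+02 1.0000e-02 1.0500e+02] 0.0472 [ 0.3 -0.2 -0.3] [-0.05  0.15  0.  ]
```

View pics/b2.png

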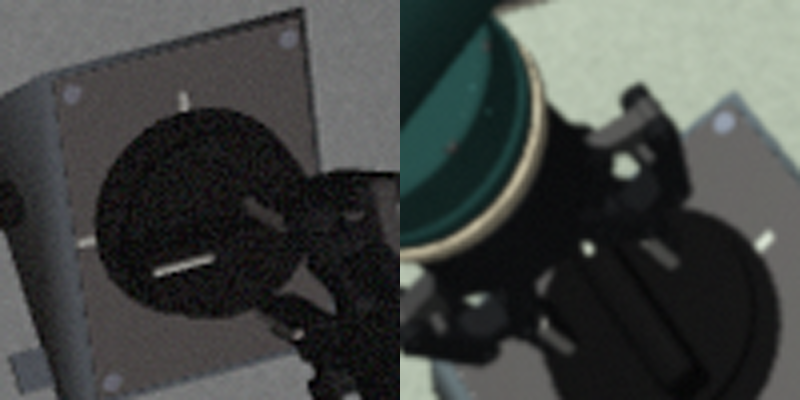

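```bash
python3 - <<'E'
import cv2,numpy as np
from plan import *
s,p,R=cur();M=R.as_matrix()
g=lambda im:np.clip(255*(im/255.)**.45,0,255).astype('uint8')
for n_,box,nm in(('side',(290,310,390,420),'S'),('top',(480,240,570,320),'T')):
    im=g(cv2.imread(f'pics/b2_{nm}.png'));k=7
    x0,y0,x1,y1=box
    cr=cv2.resize(im[y0:y1,x0:x1],None,fx=k,fy=k,interpolation=cv2.INTER_CUBIC)
    def dot(X,c):
        q=(proj(n_,X)[0]-[x0,y0]+.5)*k-.5;cv2.circle(cr,tuple(int(v) for v in q),3,c,-1)
    for h in(0,.03,.045): dot(hm+n*h,(0,0,255))
    for d in(-.046,.058): dot(hm+.03*n+d*ey,(0,255,0))
    for d in(-1,1): 
        for xx in (-.011,.011): dot(p+M@[xx,d*.0235,.007],(255,255,0))
    dot(p+M@[0,0,.007],(255,0,255))
    cv2.imwrite(f'pics/b2{nm}z.png',cr)
E
```

```text
('top',) [ 529.84811555 -422.38879337  267.30008311   72.77187826   58.23039671] 15.315166625448143 0.027347279564310156
('side',) [ 529.84385465 -418.74502828  265.1283436    72.87736657   58.12264845] 15.190735117830396 0.18695138358219765
('top', 'side') [ 529.70671742 -420.43974754  265.7212554    72.75213533   57.99574515] 15.22470646145797 1.0329406843688957
```

View pics/b2Sz.png

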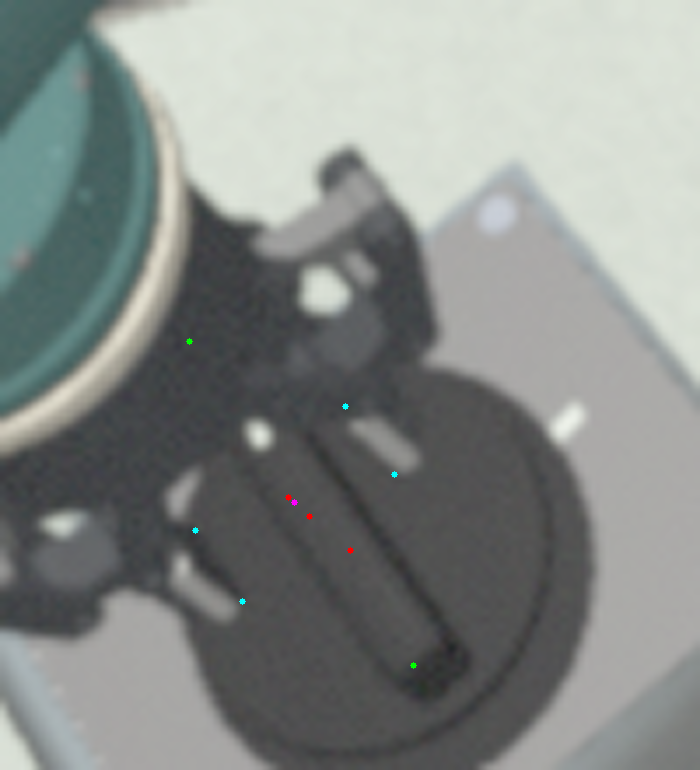

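View pics/b2Tz.png

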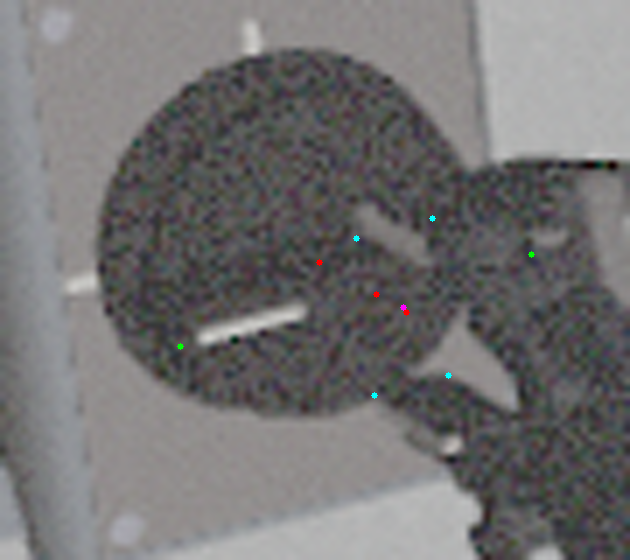

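Request:
step_arm(
  series=[
    {"delta_pos": [0, 1, 8], "delta_rot": [0, 0, 0], "hand": -0.1},
    {"delta_pos": [0, 0, 8], "delta_rot": [0, 0, 0], "hand": -0.1},
    {"delta_pos": [0, 0, 6], "delta_rot": [0, 0, 0], "hand": -0.1},
    {"delta_pos": [0, 0, 3], "delta_rot": [0, 0, 0], "hand": -0.1},
    {"delta_pos": [0, 0, 0], "delta_rot": [0, 0, 0], "hand": -0.1},
  ],
  grip_force=20,
)

```text
t: 13.9
ee_pos: [0.51, -0.4259, 0.1295]
tool_rot: [155.0, -0.1, 105.0]
wrist_force: [0.5, 0.2, -0.3]
opening: 0.0469
```

Request:
step_arm(
  series=[
    {"delta_pos": [0, 0, 0], "delta_rot": [0, 0, 0], "hand": 0.3},
    {"delta_pos": [0, 0, 0], "delta_rot": [0, 0, 0], "hand": 0.4},
    {"delta_pos": [0, 0, 0], "delta_rot": [0, 0, 0], "hand": 0.4},
  ],
)

```text
t: 14.2
ee_pos: [0.51, -0.4263, 0.1306]
tool_rot: [155.0, -0.0, 105.0]
wrist_force: [-0.7, 0.5, 0.1]
opening: 0.0254
```

```bash
python3 -c "
from look import *
look('b3',(470,220,570,320),(280,310,380,410),4)
from plan import *
s,p,R=cur();print('rel hm in RA (mm)',RA.T@(p-hm)*1000)
g=lambda im:np.clip(255*(im/255.)**.45,0,255).astype('uint8')
cv2.imwrite('pics/b3g.png',g(cv2.imread('pics/b3.png')))
"
```

```text
14.3 [ 0.51   -0.4263  0.1305] [ 1.5495e+02 -5.0000e-02  1.0499e+02] 0.0259 [ 0.6 -0.2 -0.4] [-0.02  0.22 -0.  ]
('top',) [ 529.84811555 -422.38879337  267.30008311   72.77187826   58.23039671] 15.315166625448143 0.027347279564310156
('side',) [ 529.84385465 -418.74502828  265.1283436    72.87736657   58.12264845] 15.190735117830396 0.18695138358219765
('top', 'side') [ 529.70671742 -420.43974754  265.7212554    72.75213533   57.99574515] 15.22470646145797 1.0329406843688957
rel hm in RA (mm) [ -0.43512007   0.83138372 -23.38210912]
```

View pics/b3g.png

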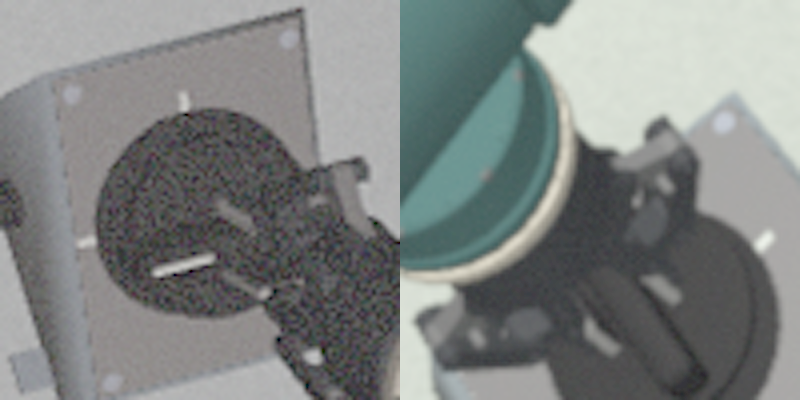

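Request:
step_arm(
  series=[
    {"delta_pos": [0, 0, 0], "delta_rot": [0, 0, 0], "hand": 0.5},
    {"delta_pos": [0, 0, 0], "delta_rot": [0, 0, 0], "hand": 0.5},
  ],
)

```text
t: 14.5
ee_pos: [0.51, -0.4262, 0.1303]
tool_rot: [155.0, -0.1, 105.0]
wrist_force: [-0.3, -0.7, -0.2]
opening: 0.0213
```

Request:
step_arm(
  series=[
    {"delta_pos": [0, 0, 0], "delta_rot": [0, 0, 0], "hand": 0.6},
    {"delta_pos": [0, 0, 0], "delta_rot": [0, 0, 0], "hand": 0.6},
  ],
)

```text
t: 14.7
ee_pos: [0.5102, -0.4262, 0.1306]
tool_rot: [154.9, -0.0, 105.0]
wrist_force: [1.7, 0.6, 2.3]
opening: 0.0175
```

Request:
step_arm(
  series=[
    {"delta_pos": [0, 0, 0], "delta_rot": [0, 0, 0], "hand": 1},
    {"delta_pos": [0, 0, 0], "delta_rot": [0, 0, 0], "hand": 1},
    {"delta_pos": [0, 0, 0], "delta_rot": [0, 0, 0], "hand": 1},
  ],
)

```text
t: 15.0
ee_pos: [0.5102, -0.4262, 0.1305]
tool_rot: [154.9, -0.1, 105.0]
wrist_force: [1.7, 0.5, 3.6]
opening: 0.0176
```

```bash
cat > st.py <<'E'
from plan import *
s,p,R=cur();M=R.as_matrix()
print(round(s['t'],2),'rel',(RA.T@(p-hm)*1000).round(2),'Ftool',(M.T@s['wrist_force']).round(2),'Ttool',(M.T@s['wrist_torque']).round(3),'open',round(s['opening']*1000,2),'rot',np.degrees((Ro.from_matrix(RA).inv()*R).as_rotvec()).round(2))
E
sed -i 's/;print(w,r.x.*$//' iso.py; python3 st.py
```

```text
15.0 rel [ -0.4    0.98 -23.32] Ftool [ 0.09  3.14 -2.56] Ttool [-0.435  0.177 -0.077] open 17.61 rot [-0.06 -0.05  0.23]
```

Request:
step_arm(
  series=[
    {"delta_pos": [0, 0, 1], "delta_rot": [0, 0, 0], "hand": 1},
    {"delta_pos": [0, 0, 1], "delta_rot": [0, 0, 0], "hand": 1},
    {"delta_pos": [0, 0, 1], "delta_rot": [0, 0, 0], "hand": 1},
  ],
)

```text
t: 15.3
ee_pos: [0.5114, -0.4259, 0.1279]
tool_rot: [154.9, -0.0, 105.0]
wrist_force: [1.3, 2.0, 5.7]
opening: 0.0174
```

```bash
python3 st.py
```

```text
15.3 rel [ -0.42   0.99 -20.38] Ftool [ 1.56  4.03 -4.36] Ttool [-0.371  0.301 -0.085] open 17.37 rot [-0.06 -0.05  0.22]
```

Request:
step_arm(
  series=[
    {"delta_pos": [0, 0, 1], "delta_rot": [0, 0, 0], "hand": 1},
    {"delta_pos": [0, 0, 0.5], "delta_rot": [0, 0, 0], "hand": 1},
  ],
)

```text
t: 15.5
ee_pos: [0.512, -0.4257, 0.1265]
tool_rot: [154.9, -0.0, 105.0]
wrist_force: [0.6, 2.3, 6.3]
opening: 0.0173
```

```bash
python3 st.py
```

```text
15.5 rel [ -0.44   1.   -18.89] Ftool [ 2.11  3.73 -5.15] Ttool [-0.348  0.331 -0.063] open 17.31 rot [-0.06 -0.05  0.23]
```

Request:
step_arm(
  series=[
    {"delta_pos": [0, 0, 0.8], "delta_rot": [0, 0, 0], "hand": 1},
    {"delta_pos": [0, 0, 0.4], "delta_rot": [0, 0, 0], "hand": 1},
  ],
)

```text
t: 15.7
ee_pos: [0.5125, -0.4256, 0.1255]
tool_rot: [154.9, -0.0, 105.0]
wrist_force: [0.5, 1.8, 6.5]
opening: 0.0178
```

```bash
python3 st.py
```

```text
15.7 rel [ -0.42   1.   -17.73] Ftool [ 1.63  3.57 -5.48] Ttool [-0.311  0.326 -0.074] open 17.8 rot [-0.05 -0.05  0.22]
```

Request:
step_arm(
  series=[
    {"delta_pos": [0, 0, 0.8], "delta_rot": [0, 0, 0], "hand": 1},
    {"delta_pos": [0, 0, 0.4], "delta_rot": [0, 0, 0], "hand": 1},
  ],
)

```text
t: 15.9
ee_pos: [0.513, -0.4255, 0.1244]
tool_rot: [154.9, -0.0, 105.0]
wrist_force: [-1.3, 2.5, 7.0]
opening: 0.0176
```

```bash
python3 st.py
```

```text
15.9 rel [ -0.47   1.03 -16.59] Ftool [ 2.79  2.42 -6.58] Ttool [-0.281  0.415 -0.044] open 17.58 rot [-0.06 -0.06  0.22]
```

Request:
step_arm(
  series=[
    {"delta_pos": [0, 0, 0.8], "delta_rot": [0, 0, 0], "hand": 1},
    {"delta_pos": [0, 0, 0.4], "delta_rot": [0, 0, 0], "hand": 1},
  ],
)

```text
t: 16.1
ee_pos: [0.5134, -0.4253, 0.1234]
tool_rot: [154.9, -0.0, 105.0]
wrist_force: [-0.3, 1.4, 7.7]
opening: 0.0175
```

```bash
python3 st.py
```

```text
16.1 rel [ -0.45   1.   -15.4 ] Ftool [ 1.41  3.28 -6.94] Ttool [-0.346  0.425 -0.003] open 17.46 rot [-0.06 -0.05  0.23]
```

Request:
step_arm(
  series=[
    {"delta_pos": [0, 0, 0.8], "delta_rot": [0, 0, 0], "hand": 1},
    {"delta_pos": [0, 0, 0.4], "delta_rot": [0, 0, 0], "hand": 1},
  ],
)

```text
t: 16.3
ee_pos: [0.5139, -0.4252, 0.1223]
tool_rot: [154.9, -0.0, 105.0]
wrist_force: [-1.3, 0.5, 7.5]
opening: 0.018
```

```bash
python3 st.py
```

```text
16.3 rel [ -0.46   1.03 -14.25] Ftool [ 0.81  2.14 -7.27] Ttool [-0.281  0.43  -0.11 ] open 17.96 rot [-0.06 -0.06  0.22]
```

Request:
step_arm(
  series=[
    {"delta_pos": [0, 0, 0.8], "delta_rot": [0, 0, 0], "hand": 1},
    {"delta_pos": [0, 0, 0.4], "delta_rot": [0, 0, 0], "hand": 1},
  ],
)

```text
t: 16.5
ee_pos: [0.5144, -0.4251, 0.1212]
tool_rot: [154.9, -0.0, 105.0]
wrist_force: [-1.3, 2.0, 8.0]
opening: 0.018
```

```bash
python3 st.py
```

```text
16.5 rel [ -0.49   1.   -13.08] Ftool [ 2.24  2.71 -7.6 ] Ttool [-0.253  0.466 -0.073] open 18.02 rot [-0.06 -0.06  0.22]
```

Request:
step_arm(
  series=[
    {"delta_pos": [0, 0, 0.8], "delta_rot": [0, 0, 0], "hand": 1},
    {"delta_pos": [0, 0, 0.2], "delta_rot": [0, 0, 0], "hand": 1},
  ],
)

```text
t: 16.7
ee_pos: [0.5148, -0.425, 0.1204]
tool_rot: [154.9, -0.0, 105.0]
wrist_force: [-1.8, 1.8, 8.0]
opening: 0.0173
```

```bash
python3 st.py
```

```text
16.7 rel [ -0.47   1.02 -12.08] Ftool [ 2.25  2.23 -7.83] Ttool [-0.204  0.488 -0.144] open 17.34 rot [-0.05 -0.06  0.22]
```

Request:
step_arm(
  series=[
    {"delta_pos": [0, 0, 0.6], "delta_rot": [0, 0, 0], "hand": 1},
    {"delta_pos": [0, 0, 0.2], "delta_rot": [0, 0, 0], "hand": 1},
  ],
)

```text
t: 16.9
ee_pos: [0.5151, -0.4249, 0.1197]
tool_rot: [154.9, -0.0, 105.0]
wrist_force: [-2.7, 2.5, 6.9]
opening: 0.0179
```

```bash
python3 st.py
```

```text
16.9 rel [ -0.5    1.06 -11.37] Ftool [ 3.1   1.08 -7.08] Ttool [-0.257  0.525 -0.088] open 17.93 rot [-0.06 -0.06  0.22]
```

Request:
step_arm(
  series=[
    {"delta_pos": [0, 0, 0.6], "delta_rot": [0, 0, 0], "hand": 1},
    {"delta_pos": [0, 0, 0.2], "delta_rot": [0, 0, 0], "hand": 1},
  ],
)

```text
t: 17.1
ee_pos: [0.5154, -0.4248, 0.119]
tool_rot: [154.9, -0.0, 105.0]
wrist_force: [-2.1, 2.6, 8.9]
opening: 0.0175
```

```bash
python3 st.py
```

```text
17.1 rel [ -0.46   1.03 -10.54] Ftool [ 3.07  2.51 -8.65] Ttool [-0.14   0.546 -0.101] open 17.54 rot [-0.05 -0.06  0.22]
```

Request:
step_arm(
  series=[
    {"delta_pos": [0, 0, 0.6], "delta_rot": [0, 0, 0], "hand": 1},
    {"delta_pos": [0, 0, 0.2], "delta_rot": [0, 0, 0], "hand": 1},
  ],
)

```text
t: 17.3
ee_pos: [0.5157, -0.4248, 0.1185]
tool_rot: [154.9, -0.0, 105.0]
wrist_force: [-6.3, 3.0, 12.9]
opening: 0.0176
```

```bash
python3 st.py
```

```text
17.3 rel [ -0.5    1.09 -10.01] Ftool [  4.54   0.69 -13.94] Ttool [-0.011  0.838 -0.107] open 17.61 rot [-0.05 -0.06  0.21]
```

Request:
step_arm(
  series=[
    {"delta_pos": [0, 0, 0], "delta_rot": [0, 0, 0.04], "hand": 1},
    {"delta_pos": [0, 0, 0], "delta_rot": [0, 0, 0.04], "hand": 1},
  ],
)

```text
t: 17.5
ee_pos: [0.5156, -0.4248, 0.1185]
tool_rot: [155.0, -2.0, 100.8]
wrist_force: [-5.7, 3.3, 10.0]
opening: 0.0177
```

```bash
python3 st.py
```

```text
17.5 rel [ -0.53   0.98 -10.06] Ftool [  4.61  -0.33 -11.  ] Ttool [ 0.214  0.761 -0.117] open 17.67 rot [-0.04 -0.06  4.88]
```

Request:
step_arm(
  series=[
    {"delta_pos": [0, 0, 0], "delta_rot": [0, 0, 0.04], "hand": 1},
    {"delta_pos": [0, 0, 0], "delta_rot": [0, 0, 0.04], "hand": 1},
  ],
)

```text
t: 17.7
ee_pos: [0.5155, -0.4248, 0.1185]
tool_rot: [155.3, -3.9, 96.6]
wrist_force: [-6.9, 2.7, 10.8]
opening: 0.0177
```

```bash
python3 st.py
```

```text
17.7 rel [ -0.48   0.9  -10.05] Ftool [  4.22  -1.53 -12.33] Ttool [ 0.412  0.812 -0.129] open 17.71 rot [-0.04 -0.05  9.47]
```

Request:
step_arm(
  series=[
    {"delta_pos": [0, 0, 0], "delta_rot": [0, 0, 0.06], "hand": 1},
    {"delta_pos": [0, 0, 0], "delta_rot": [0, 0, 0.06], "hand": 1},
    {"delta_pos": [0, 0, 0], "delta_rot": [0, 0, 0.06], "hand": 1},
    {"delta_pos": [0, 0, 0], "delta_rot": [0, 0, 0.06], "hand": 1},
    {"delta_pos": [0, 0, 0], "delta_rot": [0, 0, 0.06], "hand": 1},
  ],
)

```text
t: 18.2
ee_pos: [0.5152, -0.4248, 0.1183]
tool_rot: [157.4, -10.9, 80.7]
wrist_force: [-9.7, 3.7, 12.1]
opening: 0.0172
```

```bash
python3 st.py
```

```text
18.2 rel [ -0.39   0.61 -10.03] Ftool [  4.31  -4.97 -14.52] Ttool [ 1.182  0.724 -0.175] open 17.18 rot [-1.000e-02 -3.000e-02  2.671e+01]
```

Request:
step_arm(
  series=[
    {"delta_pos": [0, 0, -0.3], "delta_rot": [0, 0, 0.06], "hand": 1},
    {"delta_pos": [0, 0, 0], "delta_rot": [0, 0, 0.06], "hand": 1},
    {"delta_pos": [0, 0, 0], "delta_rot": [0, 0, 0.06], "hand": 1},
    {"delta_pos": [0, 0, 0], "delta_rot": [0, 0, 0.06], "hand": 1},
    {"delta_pos": [0, 0, 0], "delta_rot": [0, 0, 0.06], "hand": 1},
  ],
)

```text
t: 18.7
ee_pos: [0.5149, -0.4246, 0.1182]
tool_rot: [161.5, -17.0, 64.1]
wrist_force: [-10.0, 4.8, 11.1]
opening: 0.0174
```

```bash
python3 st.py
```

```text
18.7 rel [ -0.12   0.32 -10.02] Ftool [  3.18  -7.14 -13.61] Ttool [ 1.579  0.324 -0.114] open 17.37 rot [ 3.000e-02 -0.000e+00  4.391e+01]
```

Request:
step_arm(
  series=[
    {"delta_pos": [0.2, -0.5, 0], "delta_rot": [0, 0, 0.06], "hand": 1},
    {"delta_pos": [0.2, -0.5, 0], "delta_rot": [0, 0, 0.06], "hand": 1},
    {"delta_pos": [0, 0, 0], "delta_rot": [0, 0, 0.06], "hand": 1},
    {"delta_pos": [0, 0, 0], "delta_rot": [0, 0, 0.06], "hand": 1},
    {"delta_pos": [0, 0, 0], "delta_rot": [0, 0, 0.06], "hand": 1},
  ],
)

```text
t: 19.2
ee_pos: [0.5146, -0.4241, 0.1181]
tool_rot: [167.2, -21.7, 46.6]
wrist_force: [-7.1, 0.5, 8.9]
opening: 0.0176
```

```bash
python3 st.py
```

```text
19.2 rel [  0.41   0.08 -10.05] Ftool [ -0.94  -3.19 -10.91] Ttool [ 0.71  -0.267 -0.111] open 17.64 rot [-3.000e-02 -6.000e-02  6.109e+01]
```

Request:
step_arm(
  series=[
    {"delta_pos": [0, -0.2, 0], "delta_rot": [0, 0, 0.06], "hand": 1},
    {"delta_pos": [0, -0.2, 0], "delta_rot": [0, 0, 0.06], "hand": 1},
    {"delta_pos": [0, 0, 0], "delta_rot": [0, 0, 0.06], "hand": 1},
    {"delta_pos": [0, 0, 0], "delta_rot": [0, 0, 0.06], "hand": 1},
    {"delta_pos": [0, 0, 0], "delta_rot": [0, 0, 0.06], "hand": 1},
    {"delta_pos": [0, 0, 0], "delta_rot": [0, 0, 0.06], "hand": 1},
  ],
)

```text
t: 19.8
ee_pos: [0.5143, -0.4237, 0.118]
tool_rot: [176.1, -24.7, 24.3]
wrist_force: [-5.9, 0.7, 8.7]
opening: 0.0175
```

```bash
python3 st.py
```

```text
19.8 rel [  0.86  -0.09 -10.05] Ftool [ -0.93  -2.39 -10.22] Ttool [ 0.746 -0.44  -0.202] open 17.48 rot [-4.000e-02 -4.000e-02  8.173e+01]
```

Request:
step_arm(
  series=[
    {"delta_pos": [0, 0, 0], "delta_rot": [0, 0, 0.04], "hand": 1},
    {"delta_pos": [0, 0, 0], "delta_rot": [0, 0, 0.04], "hand": 1},
  ],
)

```text
t: 20.0
ee_pos: [0.5143, -0.4237, 0.118]
tool_rot: [178.2, -24.9, 19.3]
wrist_force: [-6.1, 2.3, 9.6]
opening: 0.0174
```

```bash
python3 st.py
```

```text
20.0 rel [  0.95  -0.12 -10.02] Ftool [ -0.47  -3.81 -10.92] Ttool [ 0.86  -0.488 -0.196] open 17.38 rot [-2.000e-02 -3.000e-02  8.626e+01]
```

Request:
step_arm(
  series=[
    {"delta_pos": [0, 0, 0], "delta_rot": [0, 0, 0.025], "hand": 1},
    {"delta_pos": [0, 0, 0], "delta_rot": [0, 0, 0.02], "hand": 1},
  ],
)

```text
t: 20.2
ee_pos: [0.5143, -0.4236, 0.118]
tool_rot: [179.4, -25.0, 16.5]
wrist_force: [-6.6, 2.4, 8.5]
opening: 0.0175
```

```bash
python3 st.py
```

```text
20.2 rel [  0.98  -0.1  -10.03] Ftool [ -1.51  -4.03 -10.12] Ttool [ 0.839 -0.504 -0.109] open 17.51 rot [-2.00e-02 -2.00e-02  8.88e+01]
```

Request:
step_arm(
  series=[
    {"delta_pos": [0, 0, 0], "delta_rot": [0, 0, 0.015], "hand": 1},
    {"delta_pos": [0, 0, 0], "delta_rot": [0, 0, 0.01], "hand": 1},
  ],
)

```text
t: 20.4
ee_pos: [0.5143, -0.4236, 0.118]
tool_rot: [-179.9, -25.0, 15.0]
wrist_force: [-6.4, 2.4, 9.1]
opening: 0.0176
```

```bash
python3 st.py
```

```text
20.4 rel [  1.03  -0.1  -10.  ] Ftool [ -1.21  -4.03 -10.65] Ttool [ 0.949 -0.533 -0.16 ] open 17.62 rot [-2.000e-02 -2.000e-02  9.021e+01]
```

Request:
step_arm(
  series=[
    {"delta_pos": [0, 0, 0], "delta_rot": [0, 0, 0.01], "hand": 1},
    {"delta_pos": [0, 0, 0], "delta_rot": [0, 0, 0.005], "hand": 1},
  ],
)

```text
t: 20.6
ee_pos: [0.5143, -0.4236, 0.1181]
tool_rot: [-179.5, -25.0, 14.1]
wrist_force: [-6.5, 2.2, 8.9]
opening: 0.018
```

```bash
python3 st.py
```

```text
20.6 rel [  0.99  -0.04 -10.05] Ftool [ -1.46  -3.76 -10.52] Ttool [ 0.844 -0.447 -0.338] open 17.98 rot [-2.000e-02 -2.000e-02  9.105e+01]
```

Request:
step_arm(
  series=[
    {"delta_pos": [0, 0, 0], "delta_rot": [0, 0, 0.006], "hand": 1},
    {"delta_pos": [0, 0, 0], "delta_rot": [0, 0, 0], "hand": 1},
  ],
)

```text
t: 20.8
ee_pos: [0.5143, -0.4236, 0.1181]
tool_rot: [-179.4, -25.0, 13.7]
wrist_force: [-5.9, 1.4, 9.2]
opening: 0.0171
```

```bash
python3 st.py
```

```text
20.8 rel [  1.    -0.04 -10.04] Ftool [ -1.03  -2.86 -10.6 ] Ttool [ 0.758 -0.388 -0.4  ] open 17.1 rot [-2.000e-02 -2.000e-02  9.137e+01]
```

Request:
step_arm(
  series=[
    {"delta_pos": [0, 0, -2], "delta_rot": [0, 0, 0], "hand": 1},
    {"delta_pos": [0, 0, -2], "delta_rot": [0, 0, 0], "hand": 1},
    {"delta_pos": [0, 0, -2], "delta_rot": [0, 0, 0], "hand": 1},
    {"delta_pos": [0, 0, -2], "delta_rot": [0, 0, -0.005], "hand": 1},
  ],
)

```text
t: 21.2
ee_pos: [0.5111, -0.4244, 0.125]
tool_rot: [-179.5, -25.0, 14.0]
wrist_force: [-4.1, 1.5, 5.0]
opening: 0.018
```

```bash
python3 st.py
```

```text
21.2 rel [  1.05  -0.12 -17.79] Ftool [-1.15 -2.51 -6.  ] Ttool [ 0.527 -0.244 -0.29 ] open 17.98 rot [-2.000e-02 -2.000e-02  9.109e+01]
```

Request:
step_arm(
  series=[
    {"delta_pos": [0, 0, 0], "delta_rot": [0, 0, 0], "hand": 0.5},
    {"delta_pos": [0, 0, 0], "delta_rot": [0, 0, 0], "hand": 0.2},
    {"delta_pos": [0, 0, 0], "delta_rot": [0, 0, 0], "hand": 0},
    {"delta_pos": [0, 0, 0], "delta_rot": [0, 0, 0], "hand": -0.1},
    {"delta_pos": [0, 0, 0], "delta_rot": [0, 0, 0], "hand": -0.1},
  ],
)

```text
t: 21.7
ee_pos: [0.5114, -0.4244, 0.1248]
tool_rot: [-179.5, -25.0, 14.0]
wrist_force: [0.4, -0.5, -0.3]
opening: 0.047
```

```bash
python3 st.py
```

```text
21.7 rel [  1.04   0.05 -17.39] Ftool [0.09 0.58 0.33] Ttool [ 0.023 -0.21   0.011] open 46.96 rot [-4.000e-02  0.000e+00  9.111e+01]
```

Request:
step_arm(
  series=[
    {"delta_pos": [0, 0, -5], "delta_rot": [0, 0, 0], "hand": -0.1},
    {"delta_pos": [0, 0, -15], "delta_rot": [0, 0, 0], "hand": -0.1},
    {"delta_pos": [0, 0, -25], "delta_rot": [0, 0, 0], "hand": -0.1},
    {"delta_pos": [0, 0, -30], "delta_rot": [0, 0, 0], "hand": -0.1},
    {"delta_pos": [0, 0, -30], "delta_rot": [0, 0, 0], "hand": -0.1},
    {"delta_pos": [0, 0, -30], "delta_rot": [0, 0, 0], "hand": -0.1},
    {"delta_pos": [0, 0, -20], "delta_rot": [0, 0, 0], "hand": -0.1},
    {"delta_pos": [0, 0, -10], "delta_rot": [0, 0, 0], "hand": -0.1},
  ],
)

```text
t: 22.5
ee_pos: [0.4432, -0.4432, 0.2778]
tool_rot: [-179.7, -25.1, 14.1]
wrist_force: [0.1, 1.0, 0.4]
opening: 0.0466
```

```bash
python3 -c "
from look import *
look('c1',(460,210,580,330),(280,320,400,440),3.3)
g=lambda im:np.clip(255*(im/255.)**.5,0,255).astype('uint8')
cv2.imwrite('pics/c1g.png',g(cv2.imread('pics/c1.png')))
"
```

```text
22.6 [ 0.4436 -0.4431  0.2764] [-179.67  -25.08   14.03] 0.0471 [ 0.3 -0.1  0.2] [-0.07  0.26  0.  ]
```

View pics/c1g.png

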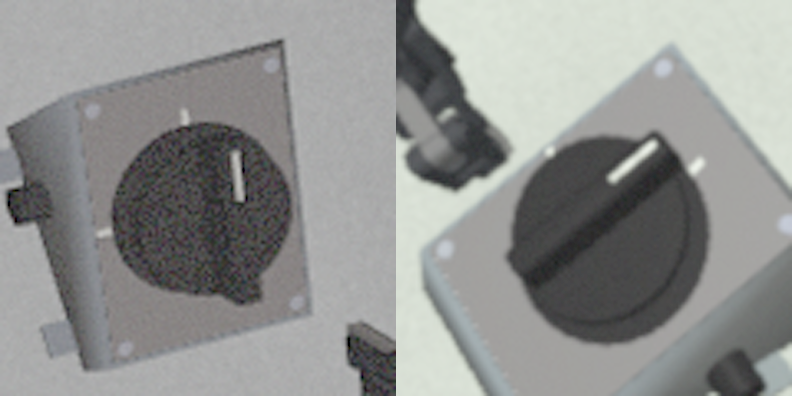

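View pics/c1_T.png

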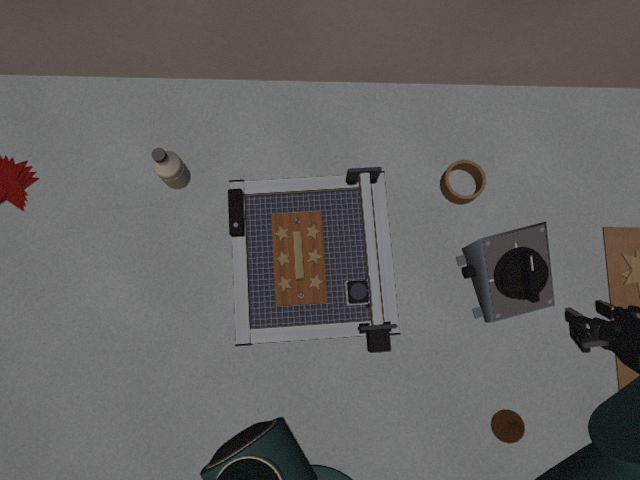

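View pics/c1_S.png

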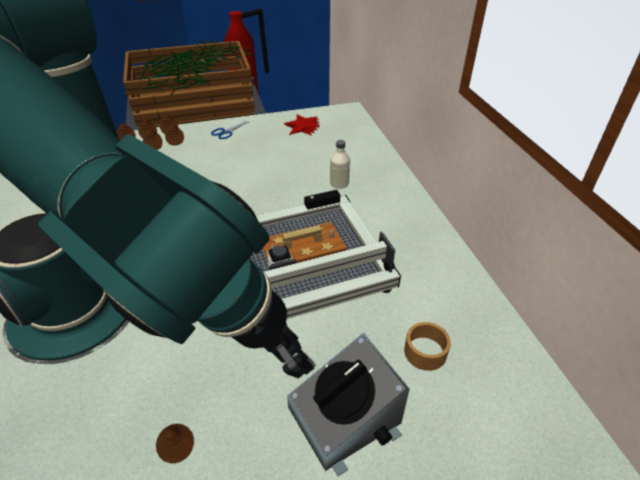

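```bash
python3 -c "
from rig import job,state
print(job.finish_job(),state()['t'])"
```

```text
the job is handed in; nothing more can be done
the job is handed in; nothing more can be done
```

The job is done and handed in, with about 22.6 s of the 61 s used. No verdict was reported.

- **Jig:** With the machine still off, I took the jig by its handle and lowered it over both pins without resistance until contact showed on the bed (a change of about 3 N). Then I let go. The last pictures show it flat on the honeycomb with both pins in its holes.
- **Isolator:** I gripped the bar at 20 N and pushed it in until its stop. The stop showed at roughly 13 mm, with a press of about 14–15 N at most. Keeping it in, I turned it 91° clockwise to the end stop, where the torque reached about 0.4 N m. I then eased it out and released it. The pointer is now at the up-slope mark, and the skirt stands in the same pixels as before the push, so it has sprung back out.
- **Bystanders:** The tape and the glue bottle look unmoved, and the gripper is clear of everything.

**Checks that disagreed:**
- The two cameras differed by up to about 4 mm in y at the isolator, and the camera positions differed by about 2 mm from the arm's own reading at the bed. I aligned by camera-relative positions at the bed and used the average of the two cameras at the isolator.
- The handle axis turned out about 1 mm off my estimate. I corrected for it during the turn, and side forces stayed under about 8 N.

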